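# Find the sleeves for welding and set the gas

### The job

Find every plain ground sleeve in the three hinged boxes with lifting lugs and put the sleeves in the loose weld tray; have only one box open at a time, shut each one fully again, and leave the slotted collets in their boxes. When all sleeves are in the tray and all boxes are shut, turn the lever of the shielding-gas valve to half open, over its middle mark.

Things in the scene. Friction and masses are not known exactly. Their poses are not given: they have to be found in the camera images.
- box_1: Grey part box with hinged lid, one of three alike, fixed; 92 x 92 mm, 46 mm high, walls and floor 4 mm. Origin: centre of underside; x from front (lug) to back (hinge), z up. On its floor a 5 mm high black frame makes two 34 mm square pockets centred at x = -25 and x = +11 mm, y = 0, for one upright part each. 25 mm beside a part are free for a finger on the +y and -y sides.
- lid_1 (a joint): Lid of box_1 (plate 92 x 92 x 6 mm), rad: 0 shut, 1.85 fully open, leaning a little back past upright. Hinge line along the box's y at box x = +46, z = 46.5 mm. Stiff: it stays at any angle it is left at; about 2 N at the lug moves it. Mind the blue laser housing overhead at the left back: x over 0.70, y over 0.11, underside 0.26 m up.
- lug_1 (a point): Centre of the lifting lug of lid_1: steel bar, 14 mm diameter, 16 mm long along the box's y, on a neck in the plane of the lid, 18 mm out from its front edge. At lid angle a it lies at box x = 46 - 110 cos a + 3 sin a, z = 46.5 + 110 sin a + 3 cos a (mm). Gripped on its two flat ends (closing along the box's y) it pivots between the fingers as the lid swings.
- sleeve_1_mid (a point): Ground sleeve (wanted): plain smooth steel tube, 25 mm outside diameter, 30 mm high, bored through, 50 g; this point is its centre, 15 mm above its underside; z along its bore. It starts upright in a pocket of a box; one of the three sleeves may be absent.
- collet_1_mid (a point): Spring collet (not wanted): tapered steel body with a collar at the top and slits up its sides, 26 mm diameter, 34 mm high; this point is 17 mm above its underside, on its axis. It stands in a pocket of a box and stays there.
- box_2: Grey part box with hinged lid, one of three alike, fixed; 92 x 92 mm, 46 mm high, walls and floor 4 mm. Origin: centre of underside; x from front (lug) to back (hinge), z up. On its floor a 5 mm high black frame makes two 34 mm square pockets centred at x = -25 and x = +11 mm, y = 0, for one upright part each. 25 mm beside a part are free for a finger on the +y and -y sides.
- lid_2 (a joint): Lid of box_2 (plate 92 x 92 x 6 mm), rad: 0 shut, 1.85 fully open, leaning a little back past upright. Hinge line along the box's y at box x = +46, z = 46.5 mm. Stiff: it stays at any angle it is left at; about 2 N at the lug moves it. Mind the blue laser housing overhead at the left back: x over 0.70, y over 0.11, underside 0.26 m up.
- lug_2 (a point): Centre of the lifting lug of lid_2: steel bar, 14 mm diameter, 16 mm long along the box's y, on a neck in the plane of the lid, 18 mm out from its front edge. At lid angle a it lies at box x = 46 - 110 cos a + 3 sin a, z = 46.5 + 110 sin a + 3 cos a (mm). Gripped on its two flat ends (closing along the box's y) it pivots between the fingers as the lid swings.
- sleeve_2_mid (a point): Ground sleeve (wanted): plain smooth steel tube, 25 mm outside diameter, 30 mm high, bored through, 50 g; this point is its centre, 15 mm above its underside; z along its bore. It starts upright in a pocket of a box; one of the three sleeves may be absent.
- collet_2_mid (a point): Spring collet (not wanted): tapered steel body with a collar at the top and slits up its sides, 22 mm diameter, 30 mm high; this point is 15 mm above its underside, on its axis. It stands in a pocket of a box and stays there.
- box_3: Grey part box with hinged lid, one of three alike, fixed; 92 x 92 mm, 46 mm high, walls and floor 4 mm. Origin: centre of underside; x from front (lug) to back (hinge), z up. On its floor a 5 mm high black frame makes two 34 mm square pockets centred at x = -25 and x = +11 mm, y = 0, for one upright part each. 25 mm beside a part are free for a finger on the +y and -y sides.
- lid_3 (a joint): Lid of box_3 (plate 92 x 92 x 6 mm), rad: 0 shut, 1.85 fully open, leaning a little back past upright. Hinge line along the box's y at box x = +46, z = 46.5 mm. Stiff: it stays at any angle it is left at; about 2 N at the lug moves it. Mind the blue laser housing overhead at the left back: x over 0.70, y over 0.11, underside 0.26 m up.
- lug_3 (a point): Centre of the lifting lug of lid_3: steel bar, 14 mm diameter, 16 mm long along the box's y, on a neck in the plane of the lid, 18 mm out from its front edge. At lid angle a it lies at box x = 46 - 110 cos a + 3 sin a, z = 46.5 + 110 sin a + 3 cos a (mm). Gripped on its two flat ends (closing along the box's y) it pivots between the fingers as the lid swings.
- sleeve_3_mid (a point): Ground sleeve (wanted): plain smooth steel tube, 25 mm outside diameter, 30 mm high, bored through, 50 g; this point is its centre, 15 mm above its underside; z along its bore. It starts upright in a pocket of a box; one of the three sleeves may be absent.
- collet_3_mid (a point): Spring collet (not wanted): tapered steel body with a collar at the top and slits up its sides, 26 mm diameter, 34 mm high; this point is 17 mm above its underside, on its axis. It stands in a pocket of a box and stays there.
- tray: Loose shallow dark steel weld tray, 90 x 140 mm (its x, y), 14 mm high, walls and floor 4 mm, 0.5 kg, on the table in front of the robot. Origin: centre of its underside, z up. Room for three sleeves in a row along its y.
- gas_valve: Shielding-gas ball valve fixed to the table on a 70 x 90 mm plate, its pipe along its own y. Origin: underside of the plate, on the lever's upright turning axis. Three raised dark marks on a plate under the lever, at 34 mm from the axis: shut (toward own -x), half (45 degrees on, between -x and -y), open (toward -y).
- valve_lever (a joint): Valve lever, rad: 0 shut (lever toward the valve's own -x, across the pipe), 0.785 half open (over the middle mark), 1.571 fully open (toward own -y, along the pipe); grows counter-clockwise seen from above. Stiff: stays where it is left; about 2 N at the grip turns it.
- lever_grip (a point): Middle of the lever's black grip, 75 mm from the turning axis, 57 mm above the table; the grip is 15 mm wide, 11.5 mm thick, 46 mm long along the lever and level.

How it is judged:
On the way, in this order (a step that is already met when the one before it is completed fails the run):
1. all sleeves lie in the tray and all boxes are shut (x of sleeve_1_mid in the frame of tray between -0.042 and 0.042 m and y of sleeve_1_mid in the frame of tray between -0.067 and 0.067 m and z of sleeve_1_mid in the frame of tray between 0.005 and 0.035 m and x of sleeve_2_mid in the frame of tray between -0.042 and 0.042 m and y of sleeve_2_mid in the frame of tray between -0.067 and 0.067 m and z of sleeve_2_mid in the frame of tray between 0.005 and 0.035 m and x of sleeve_3_mid in the frame of tray between -0.042 and 0.042 m and y of sleeve_3_mid in the frame of tray between -0.067 and 0.067 m and z of sleeve_3_mid in the frame of tray between 0.005 and 0.035 m and value of joint each of lid_1, lid_2, lid_3 below 0.06 rad), for 0.2 s.
2. the gas valve stands half open (value of joint valve_lever between 0.635 and 0.935 rad), for 0.2 s.
At the end, for the whole second after the job is handed in: Every sleeve that is present lies inside the tray (centre within its walls, resting in it), all three lids are shut (under 0.06 rad), the collets are still in their boxes, the valve lever stands at 0.785 +- 0.15 rad, tray and lever are at rest (all of step 1 and all of step 2 and x of collet_1_mid in the frame of box_1 between -0.043 and 0.043 m and y of collet_1_mid in the frame of box_1 between -0.043 and 0.043 m and height (world z) of collet_1_mid between 0.005 and 0.045 m and x of collet_2_mid in the frame of box_2 between -0.043 and 0.043 m and y of collet_2_mid in the frame of box_2 between -0.043 and 0.043 m and height (world z) of collet_2_mid between 0.005 and 0.045 m and x of collet_3_mid in the frame of box_3 between -0.043 and 0.043 m and y of collet_3_mid in the frame of box_3 between -0.043 and 0.043 m and height (world z) of collet_3_mid between 0.005 and 0.045 m and linear speed of tray below 0.02 m/s and velocity of joint valve_lever below 0.05 rad/s); the robot touches nothing.
It fails at once if two boxes open at once (both lids over 0.3 rad) (value of joint each of lid_1, lid_2 above 0.3 rad or value of joint each of lid_1, lid_3 above 0.3 rad or value of joint each of lid_2, lid_3 above 0.3 rad).
Of sleeve_1, sleeve_2, sleeve_3 only 2 to 3 are there at a start; the rules pass over those that are not, and their reading is None.
At some moment in a run one of tray may be knocked a few centimetres aside while the robot is not near it.
It also fails if it takes over 210 s, if anything falls off the work surface, if the arm or the gripper's body presses on something with over 40 N, if the wrist force passes 120 N, or if a joint passes its speed limit or range.

### The arm

A 6-joint arm with a two-finger parallel gripper is mounted at the origin on a cart in front of the work surface, level with it; the furniture and walls round the work are solid. World frame = base frame: x ahead of the robot, y to its left, z up, the work surface at z = 0. Lengths are in m, angles in rad, forces in N, time in s.
With the tool pointing down it reaches from about 0.3 to 0.775 m from the base axis. Payload 14.6 kg.
Tool frame: the origin (TCP) lies between the finger pads; the fingertips stand 11 mm ahead of it and the grasp point (between the pads) lies 8 mm behind it (tips_ahead is the distance from the TCP to the fingertips, in m); x points along the fingers, z is the direction in which the jaws open and shut, and the axes are right-handed (so a half turn about x gives the same grasp; the last joint's range is limited). The gripper opens to 85 mm and grips with 20 to 120 N. Pads are 22 mm wide; open, the fingers measure 114 mm over their backs; the gripper's body (76 mm by 85 mm) begins 54 mm behind the grasp point. The pads swing forward as they close: fully open they stand 13 mm farther back than shut.
Start: joints at [-1.355, 0.3, 1.521, -0, 1.321, -0.067], TCP at [0.153, -0.528, 0.242] pointing down, gripper open.
Joint ranges: [-3.03, 3.03], [-0.79, 2.21], [0.23, 2.52], [-1.04, 4.18], [0, 3.07], [-2.55, 2.55]. Speed limits (rad/s): [2.22, 2.22, 2.57, 3.14, 3.14, 3.14].

### API

Orientations are given as a unit quaternion [w, x, y, z].
In Python, from plant import read_state, grab_frame, finish_job, tips_ahead gives the robot as it stands. The module is installed in compiled form; this text tells all that it offers.
- The arm moves only by the tool play_rows, never from a script. Its argument "commands" is a list that holds one entry, the list of rows, each a list of 5 numbers: the closure in counts, from 0 (fully open) to 255 (shut), then the shift along the tool's x, y, z in m, then the turn about the tool's x in rad. A call has 1 to 10 rows; each row is the pose to reach, as a shift and turn from the pose commanded when the call began, along the tool's axes at that moment; what a row does not reach only later rows make up. A row lasts 1/12 s, in which the tool goes at most 41.7 mm and 7.16 degrees, less where a joint would pass 70% of its speed; a pose out of reach is approached as far as the arm can. A call with a gripper value outside its range is refused whole. The fingers move at their own pace and stop on an object; the grip force is fixed at half the most. Time passes only in rows, so rows that repeat a pose let the fingers close. It gives the time, the measured TCP pose, the force and the opening at its end, in the units of the state.
- read_state(): the state, without advancing time (a new reading comes with each control period).
- grab_frame(name): name is "scene" or "top" or "wrist"; returns a dict with "image" (400x640x3 uint8, blue, green, red), "depth" (400x640 float32, m along the optical axis (not along the pixel's ray), 0 where there is no reading), "mtx" (3x3 intrinsics, pixels), "rvec" (rotation vector, rad) and "tvec" (3), from world to camera coordinates, as OpenCV has them. Camera axes: x right, y down, z forward; pixel columns grow to the right and rows downward; lengths in m; the calibration is good to about 2 mm. A picture is of the moment at which its call begins.
- finish_job(): hands the job in, once; it reports no verdict.
The state is a dict: "t": time; "q": joint angles; "dq": joint speeds; "joint_torque": joint torques, N m; "tool_pos": TCP position; "tool_rot": TCP orientation; "ft_force": force on the tool from outside, world axes, zero at the start; "ft_torque": the same for the moment, N m; "width": opening from 0.0 (shut) to 1.0 (fully open).
Only numpy, scipy, OpenCV 4.12 (cv2) and the standard library are available. Lean on these libraries where they do the work, as an engineer would, in place of code of your own. Each camera call takes 0.05 s, during which the arm holds its last target.

## Working session

There is one attempt and no reset: what is moved stays moved. The work goes in short steps, Python scripts to look and compute and a tool call to move; the robot and the scene stay as the last step left them, time stands still between calls to the robot, and variables do not carry over. Pictures are saved under pics/ and viewed, and the job is handed in when it is done.

Besides the shell and the picture viewer there is one more tool, called after "Request:" in YAML: its name, and indented under it one key for each argument. play_rows: Moves the arm, as the interface text tells. Its arguments: {"type":"object","properties":{"commands":{"type":"array","items":{"type":"array","items":{"type":"array","items":{"type":"number"}}}}},"required":["commands"]}

```bash
mkdir -p pics; ls
cat > h.py <<'E'
import numpy as np, cv2
from scipy.spatial.transform import Rotation as R
from plant import read_state, grab_frame, finish_job, tips_ahead
def save(n,f,crop=None,s=1):
    im=f["image"]
    if crop: x0,y0,x1,y1=crop; im=im[y0:y1,x0:x1]
    if s!=1: im=cv2.resize(im,None,fx=s,fy=s,interpolation=cv2.INTER_CUBIC)
    cv2.imwrite("pics/"+n,im)
def cam(f):
    Rm=cv2.Rodrigues(np.array(f["rvec"],float))[0]; t=np.array(f["tvec"],float).reshape(3)
    return Rm,t,np.array(f["mtx"])
def pz(f,u,v,z):
    "pixel -> world at height z"
    Rm,t,K=cam(f); d=Rm.T@np.linalg.solve(K,[u,v,1]); c=-Rm.T@t
    return c+d*(z-c[2])/d[2]
def pd(f,u,v):
    Rm,t,K=cam(f); d=f["depth"][int(v),int(u)]
    return Rm.T@(np.linalg.solve(K,[u,v,1])*d-t)
def cloud(f):
    Rm,t,K=cam(f); D=f["depth"]; v,u=np.mgrid[:D.shape[0],:D.shape[1]]
    p=np.stack([(u-K[0,2])/K[0,0]*D,(v-K[1,2])/K[1,1]*D,D],-1)
    w=(p-t)@Rm; w[D==0]=np.nan
    return w
def proj(f,P):
    Rm,t,K=cam(f); c=Rm@np.array(P,float)+t; p=K@c; return p[:2]/p[2]
def tr():
    s=read_state(); q=s["tool_rot"]; return s,R.from_quat([q[1],q[2],q[3],q[0]])
def totool(P):
    s,r=tr(); return r.inv().apply(np.array(P)-np.array(s["tool_pos"]))
E
python3 - <<'E'
from h import *
s,r=tr(); print(s); print(r.as_matrix().round(3)); print(tips_ahead() if callable(tips_ahead) else tips_ahead)
for n in ["scene","top","wrist"]:
    f=grab_frame(n); save(n+"0.png",f); Rm,t,K=cam(f); print(n,-Rm.T@t,K[0,0])
E
```

```text
pics
{'t': 0.0, 'q': array([-1.35457687e+00,  3.00509958e-01,  1.52160609e+00, -1.31035420e-05,
        1.32071233e+00, -6.65929213e-02]), 'dq': array([-6.84948972e-04,  8.58747552e-04,  1.91731404e-05,  1.77274647e-03,
       -5.38225077e-04, -7.04627396e-04]), 'joint_torque': array([-2.61147716e-04, -5.43493259e+01, -3.61792195e+01, -1.03962032e-04,
        4.03299942e-03, -6.10279230e-06]), 'tool_pos': array([ 0.15342966, -0.52792397,  0.24168942]), 'tool_rot': array([ 0.5651436 ,  0.42482227,  0.56581177, -0.42425912]), 'ft_force': array([ 0.35558992, -0.04279849,  0.18755302]), 'ft_torque': array([-0.07113345,  0.00816637,  0.04294181]), 'width': 1.0020245617345154}
[[-0.     0.96   0.279]
 [ 0.001  0.279 -0.96 ]
 [-1.     0.    -0.001]]
0.011
scene [0.12587215 0.80241639 0.55004217] 425.9408239775138
top [0.43982819 0.01753833 0.89745185] 400.1217463946572
wrist [ 0.22527976 -0.50702738  0.37498325] 315.66829742176634
```

View pics/scene0.png

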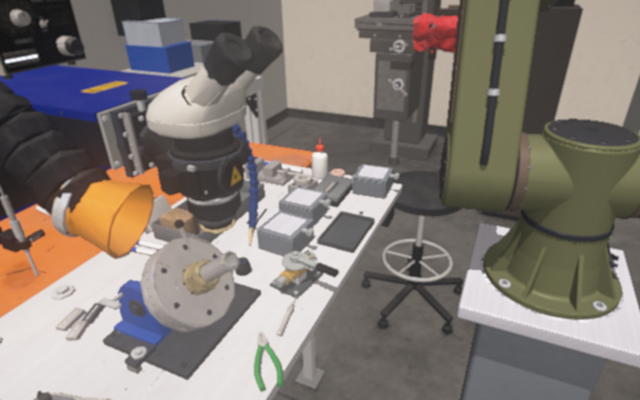

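View pics/top0.png

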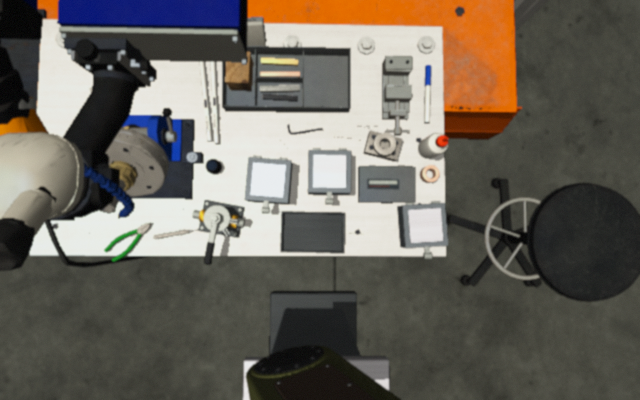

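View pics/wrist0.png

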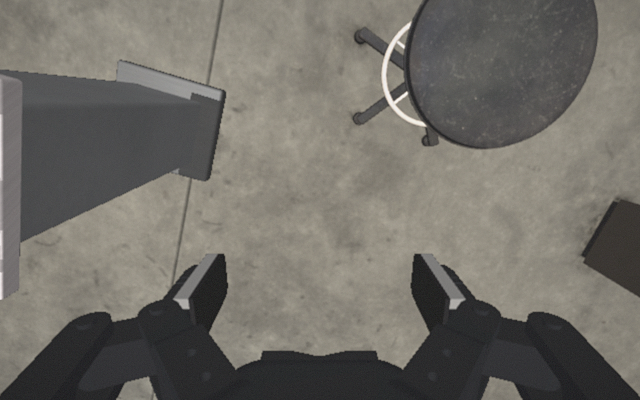

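The top view shows three boxes, with lids centred near px (270,180), (330,170) and (423,225). The tray is at (313,231), the valve at (218,218), and the laser is at the left. I'll enlarge next.

Run:
```python
from h import *
f=grab_frame("top"); save("t1.png",f,(180,140,380,270),4); save("t2.png",f,(380,180,460,270),6)
w=cloud(f); D=f["depth"]; print((D==0).sum())
for p in [(270,180),(330,170),(423,225),(313,231),(268,209),(326,201),(428,252),(218,218),(207,255),(150,60),(360,231)]:
    print(p,pd(f,*p).round(3))
```

```text
1067
(270, 180) [0.536 0.103 0.053]
(330, 170) [ 0.559 -0.024  0.056]
(423, 225) [ 0.444 -0.222  0.054]
(313, 231) [0.429 0.01  0.005]
(268, 209) [0.475 0.105 0.06 ]
(326, 201) [ 0.493 -0.016  0.057]
(428, 252) [ 0.387 -0.233  0.053]
(218, 218) [0.455 0.207 0.064]
(207, 255) [0.379 0.228 0.063]
(150, 60) [0.702 0.275 0.268]
(360, 231) [ 0.429 -0.095 -0.   ]
```

View pics/t1.png

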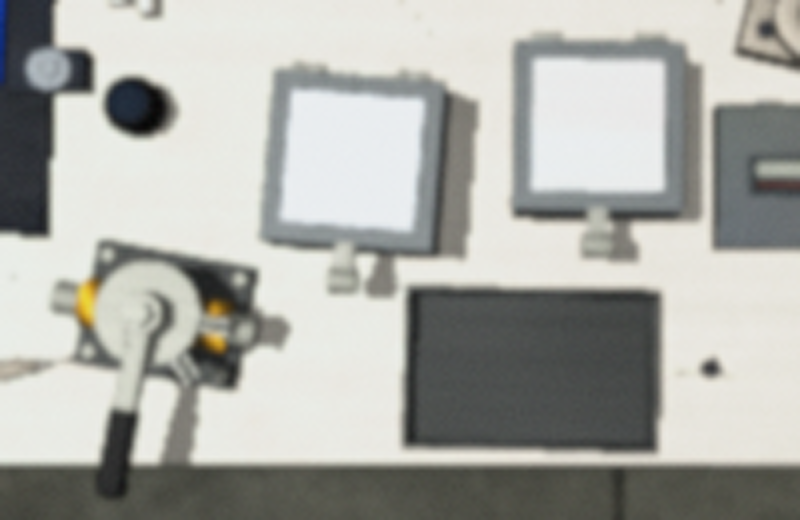

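View pics/t2.png

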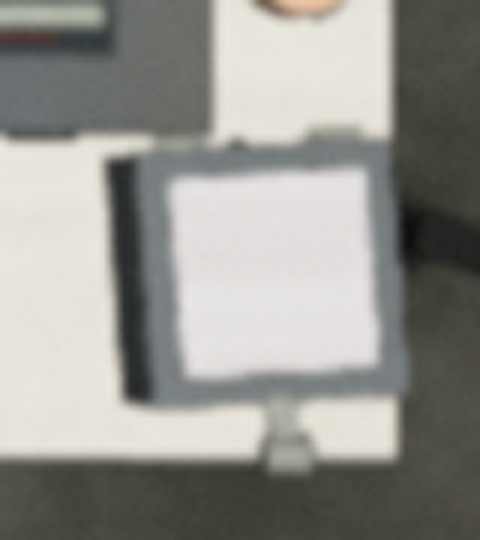

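Run:
```python
from h import *
f=grab_frame("top"); w=cloud(f)
for n,c in [("A",(0.535,0.103)),("B",(.559,-.024)),("C",(.444,-.222))]:
    # label by image brightness + lid plate by height
    m=(abs(w[...,0]-c[0])<.08)&(abs(w[...,1]-c[1])<.07)&(w[...,2]>.035)&(w[...,2]<.07)
    P=w[m]; 
    print(n,m.sum(),np.median(P[:,2]).round(4))
    # image-based label contour
    g=f["image"].min(-1).astype(np.uint8); 
    u,v=proj(f,[c[0],c[1],.0525]); 
    msk=np.zeros_like(g); lab=cv2.connectedComponents(((g>150)&m).astype(np.uint8))[1]
    l=lab[int(v),int(u)]; px=np.argwhere(lab==l)[:,::-1].astype(np.float32)
    r=cv2.minAreaRect(px); W=np.array([pz(f,*p,.0528) for p in cv2.boxPoints(r)])
    ctr=W.mean(0); e=W[1]-W[0]; e2=W[2]-W[1]
    print("label",ctr.round(4),np.linalg.norm(e).round(4),np.linalg.norm(e2).round(4),np.degrees(np.arctan2(e[1],e[0])).round(1))
    mo=cv2.morphologyEx(m.astype(np.uint8),cv2.MORPH_OPEN,np.ones((11,11)))
    px=np.argwhere(mo>0)[:,::-1].astype(np.float32); r=cv2.minAreaRect(px)
    W=np.array([pz(f,*p,.05) for p in cv2.boxPoints(r)]); e=W[1]-W[0]; e2=W[2]-W[1]
    print("plate",W.mean(0).round(4),np.linalg.norm(e).round(4),np.linalg.norm(e2).round(4),np.degrees(np.arctan2(e[1],e[0])).round(1))
def c4(u,v,x0,y0,s): return x0+(u+.5)/s-.5,y0+(v+.5)/s-.5
for n,p,z in [("lugA",(344,270),.05),("lugAneck",(344,247),.05),("lugB",(599,235),.05),("lugBneck",(600,211),.05)]:
    print(n,pz(f,*c4(*p,180,140,4),z).round(4))
for n,p,z in [("lugC",(288,450),.05),("neckC",(286,405),.05)]: print(n,pz(f,*c4(*p,380,180,6),z).round(4))
T=np.array([pz(f,*c4(*p,180,140,4),.014) for p in [(408,288),(660,292),(656,450),(405,446)]]); print("tray",T.round(4),T.mean(0))
print("lever axis",pz(f,*c4(145,311,180,140,4),.064).round(4),"grip ends",pz(f,*c4(123,412,180,140,4),.06).round(4),pz(f,*c4(112,494,180,140,4),.06).round(4))
V=np.array([pz(f,*c4(*p,180,140,4),.006) for p in [(104,242),(257,270),(235,388),(78,358)]]);print("vplate",V.round(4),V.mean(0))
```

```text
A 2034 0.0542
label [0.5372 0.1082 0.0528] 0.0748 0.0759 -3.3
plate [0.5362 0.1071 0.05  ] 0.0934 0.0935 -3.4
B 1970 0.0542
label [ 0.557  -0.0223  0.0528] 0.0726 0.0729 -89.3
plate [ 0.5564 -0.0224  0.05  ] 0.0901 0.0926 -89.3
C 2050 0.054
label [ 0.4433 -0.2274  0.0528] 0.0732 0.0736 -85.2
plate [ 0.4437 -0.2277  0.05  ] 0.0948 0.0937 -89.5
lugA [0.4791 0.1113 0.05  ]
lugAneck [0.4912 0.1114 0.05  ]
lugB [ 0.4987 -0.0234  0.05  ]
lugBneck [ 0.5115 -0.0239  0.05  ]
lugC [ 0.381  -0.2325  0.05  ]
neckC [ 0.3968 -0.2319  0.05  ]
tray [[ 0.4711  0.08    0.014 ]
 [ 0.4699 -0.0591  0.014 ]
 [ 0.3831 -0.0571  0.014 ]
 [ 0.3846  0.0805  0.014 ]] [0.42716889 0.01105367 0.014     ]
lever axis [0.4564 0.2118 0.064 ] grip ends [0.4043 0.2228 0.06  ] [0.3623 0.2274 0.06  ]
vplate [[0.4956 0.2488 0.006 ]
 [0.4807 0.1642 0.006 ]
 [0.4155 0.175  0.006 ]
 [0.4315 0.2614 0.006 ]] [0.45582363 0.21234712 0.006     ]
```

Request:
play_rows:
  commands:
    - [[0,0.005,0.03,-0.022,-0.12],[0,0.01,0.06,-0.044,-0.24],[0,0.015,0.09,-0.066,-0.36],[0,0.02,0.12,-0.088,-0.48],[0,0.025,0.15,-0.11,-0.6],[0,0.03,0.18,-0.132,-0.72],[0,0.035,0.21,-0.154,-0.84],[0,0.04,0.24,-0.176,-0.96],[0,0.045,0.27,-0.198,-1.08],[0,0.05,0.3,-0.22,-1.2]]

```text
t: 1.08
tool_pos: [0.3809, -0.2315, 0.1922]
tool_rot: [0.707, 0.029, 0.706, -0.029]
ft_force: [0.7, -0.3, 0.6]
width: 0.999
```

Run:
```python
from h import *
s,r=tr(); print(s["t"],s["q"].round(3),s["tool_pos"].round(4)); print(r.as_matrix().round(3),s["ft_force"])
```

```text
1.0833 [-0.628  0.119  1.863  0.     1.159 -0.546] [ 0.3809 -0.2315  0.1922]
[[ 0.     0.082  0.997]
 [-0.     0.997 -0.082]
 [-1.    -0.     0.   ]] [ 0.74537661 -0.30135435  0.63596293]
```

Request:
play_rows:
  commands:
    - [[0,0,0,0,-0.12],[0,0,0,0,-0.24],[0,0,0,0,-0.36],[0,0,0,0,-0.48],[0,0,0,0,-0.6],[0,0,0,0,-0.72],[0,0,0,0,-0.84],[0,0,0,0,-0.96],[0,0,0,0,-1.08],[0,0,0,0,-1.2]]

```text
t: 1.92
tool_pos: [0.3801, -0.2332, 0.1923]
tool_rot: [0.599, -0.375, 0.599, 0.375]
ft_force: [-0.0, 1.0, -0.4]
width: 0.994
```

Request:
play_rows:
  commands:
    - [[0,0,0,0,-0.12],[0,0,0,0,-0.24],[0,0,0,0,-0.36],[0,0,0,0,-0.48],[0,0,0,0,-0.535],[0,0,0,0,-0.535]]

```text
t: 2.42
tool_pos: [0.3801, -0.2332, 0.1923]
tool_rot: [-0.48, 0.519, -0.48, -0.519]
ft_force: [0.7, -0.4, 0.2]
width: 0.998
```

Run:
```python
from h import *
s,r=tr(); print(s["t"],s["q"].round(3),s["tool_pos"].round(4)); print(r.as_matrix().round(3),s["ft_force"])
f=grab_frame("wrist"); save("w1.png",f); Rm,t,K=cam(f); print(Rm.round(2), -Rm.T@t)
print(proj(f,[.380,-.2325,.05]))
```

```text
2.4167 [-0.632  0.119  1.862  0.     1.16  -2.282] [ 0.3801 -0.2332  0.1923]
[[ 0.    -0.997 -0.079]
 [ 0.    -0.079  0.997]
 [-1.    -0.     0.   ]] [ 0.70015173 -0.42257901  0.20636159]
[[-0.08  1.    0.  ]
 [ 0.95  0.07  0.29]
 [ 0.29  0.02 -0.96]] [ 0.3062563  -0.23872639  0.32546849]
[319.26790235 187.1824658 ]
```

View pics/w1.png

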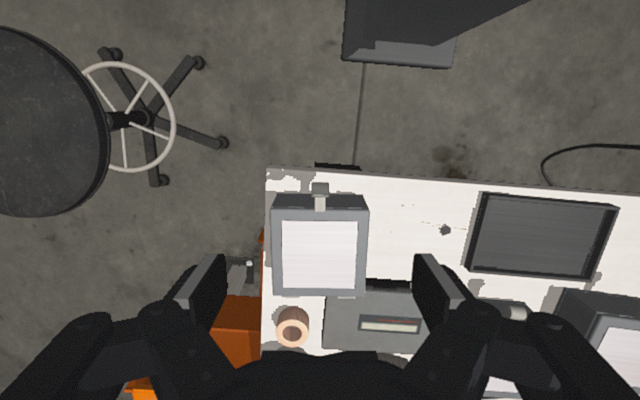

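Wrist view: the box C lug is at px (320,188), which matches the prediction of (319,187). I'll descend and grip the lug.

Request:
play_rows:
  commands:
    - [[60,0.03,0,0,0],[60,0.06,0,0,0],[60,0.09,0,0,0],[60,0.12,0,0,0],[60,0.14,0,0,0],[60,0.151,0,0,0],[120,0.151,0,0,0],[255,0.151,0,0,0],[255,0.151,0,0,0],[255,0.151,0,0,0]]

```text
t: 3.3
tool_pos: [0.3806, -0.2334, 0.0423]
tool_rot: [-0.481, 0.519, -0.481, -0.518]
ft_force: [-1.8, 16.1, 5.8]
width: 0.203
```

Request:
play_rows:
  commands:
    - [[255,0,0,0,0],[255,0,0,0,0],[255,0,0,0,0]]

```text
t: 3.55
tool_pos: [0.3805, -0.2326, 0.0424]
tool_rot: [-0.481, 0.519, -0.48, -0.518]
ft_force: [-0.5, 10.1, 9.1]
width: 0.175
```

Run:
```python
from h import *
s,r=tr(); print(s["t"],s["tool_pos"].round(4),s["width"],s["ft_force"])
f=grab_frame("wrist"); save("w2.png",f,(160,100,480,400),2)
f=grab_frame("top"); save("t3.png",f,(380,160,480,280),5)
```

```text
3.55 [ 0.3805 -0.2326  0.0424] 0.17507274758807465 [-0.53144852 10.1357492   9.09042701]
```

View pics/w2.png

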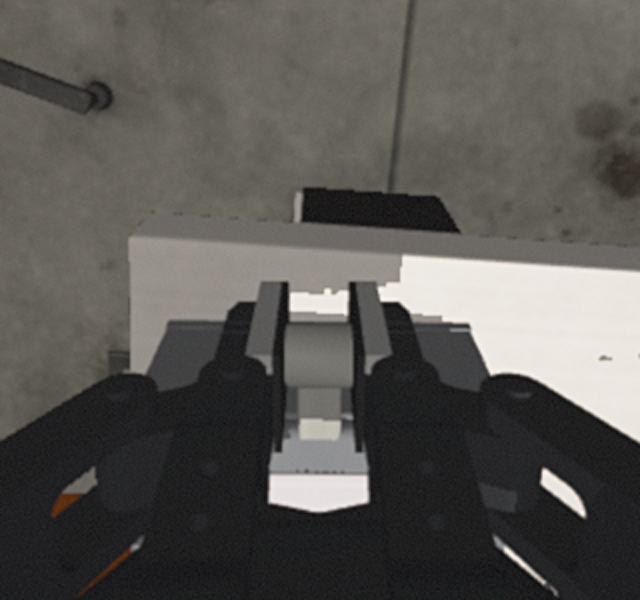

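Run:
```python
import numpy as np
P=lambda a:np.array([46-110*np.cos(a)+3*np.sin(a),46.5+110*np.sin(a)+3*np.cos(a)])
for a0,a1 in [(0,.9),(.9,1.83),(1.83,.9),(.9,-.02)]:
    for a in np.linspace(a0,a1,11)[1:]:
        d=(P(a)-P(a0))/1000; print("[255, %.4f, %.4f, 0, 0],"%(-d[1],-d[0]),end=" ")
    print()
```

```text
[255, -0.0099, -0.0007, 0, 0], [255, -0.0196, -0.0023, 0, 0], [255, -0.0292, -0.0048, 0, 0], [255, -0.0386, -0.0081, 0, 0], [255, -0.0475, -0.0123, 0, 0], [255, -0.0561, -0.0172, 0, 0], [255, -0.0642, -0.0229, 0, 0], [255, -0.0718, -0.0293, 0, 0], [255, -0.0787, -0.0363, 0, 0], [255, -0.0850, -0.0440, 0, 0], 
[255, -0.0058, -0.0085, 0, 0], [255, -0.0107, -0.0174, 0, 0], [255, -0.0148, -0.0268, 0, 0], [255, -0.0180, -0.0365, 0, 0], [255, -0.0203, -0.0465, 0, 0], [255, -0.0216, -0.0566, 0, 0], [255, -0.0220, -0.0668, 0, 0], [255, -0.0215, -0.0771, 0, 0], [255, -0.0200, -0.0872, 0, 0], [255, -0.0175, -0.0971, 0, 0], 
[255, -0.0024, 0.0099, 0, 0], [255, -0.0039, 0.0201, 0, 0], [255, -0.0045, 0.0303, 0, 0], [255, -0.0041, 0.0405, 0, 0], [255, -0.0027, 0.0506, 0, 0], [255, -0.0005, 0.0606, 0, 0], [255, 0.0027, 0.0703, 0, 0], [255, 0.0068, 0.0797, 0, 0], [255, 0.0118, 0.0887, 0, 0], [255, 0.0175, 0.0971, 0, 0], 
[255, 0.0064, 0.0078, 0, 0], [255, 0.0136, 0.0150, 0, 0], [255, 0.0213, 0.0215, 0, 0], [255, 0.0296, 0.0272, 0, 0], [255, 0.0385, 0.0322, 0, 0], [255, 0.0477, 0.0364, 0, 0], [255, 0.0573, 0.0396, 0, 0], [255, 0.0671, 0.0420, 0, 0], [255, 0.0771, 0.0435, 0, 0], [255, 0.0872, 0.0440, 0, 0],
```

Request:
play_rows:
  commands:
    - [[255,-0.0099,-0.0007,0,0],[255,-0.0196,-0.0023,0,0],[255,-0.0292,-0.0048,0,0],[255,-0.0386,-0.0081,0,0],[255,-0.0475,-0.0123,0,0],[255,-0.0561,-0.0172,0,0],[255,-0.0642,-0.0229,0,0],[255,-0.0718,-0.0293,0,0],[255,-0.0787,-0.0363,0,0],[255,-0.085,-0.044,0,0]]

```text
t: 4.48
tool_pos: [0.423, -0.2296, 0.127]
tool_rot: [0.48, -0.517, 0.481, 0.52]
ft_force: [-17.2, 2.6, 7.6]
width: 0.166
```

Request:
play_rows:
  commands:
    - [[255,-0.0058,-0.0085,0,0],[255,-0.0107,-0.0174,0,0],[255,-0.0148,-0.0268,0,0],[255,-0.018,-0.0365,0,0],[255,-0.0203,-0.0465,0,0],[255,-0.0216,-0.0566,0,0],[255,-0.022,-0.0668,0,0],[255,-0.0215,-0.0771,0,0],[255,-0.02,-0.0872,0,0],[255,-0.0175,-0.0971,0,0]]

```text
t: 5.32
tool_pos: [0.5221, -0.2231, 0.1464]
tool_rot: [-0.481, 0.52, -0.481, -0.517]
ft_force: [-4.9, 0.0, 14.0]
width: 0.17
```

Run:
```python
from h import *
s,r=tr(); print(s["t"],s["q"].round(3),s["tool_pos"].round(4),s["width"],s["ft_force"])
f=grab_frame("wrist"); save("w3.png",f)
f=grab_frame("scene"); save("s3.png",f,(200,130,460,280),3)
```

```text
5.3167 [-4.680e-01  4.320e-01  1.575e+00 -1.000e-03  1.131e+00 -2.114e+00] [ 0.5221 -0.2231  0.1464] 0.16982270834964971 [-4.93686663  0.02074975 13.97311949]
```

View pics/w3.png

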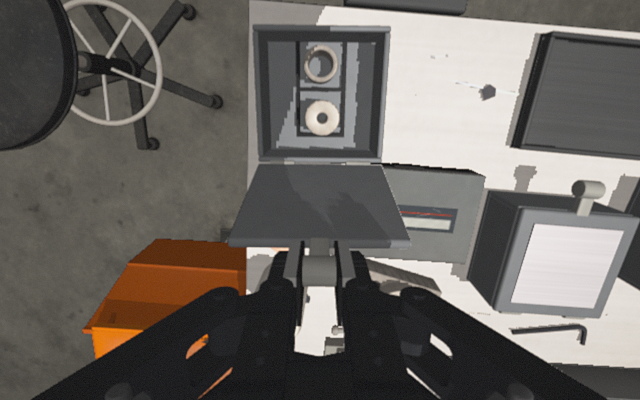

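View pics/s3.png

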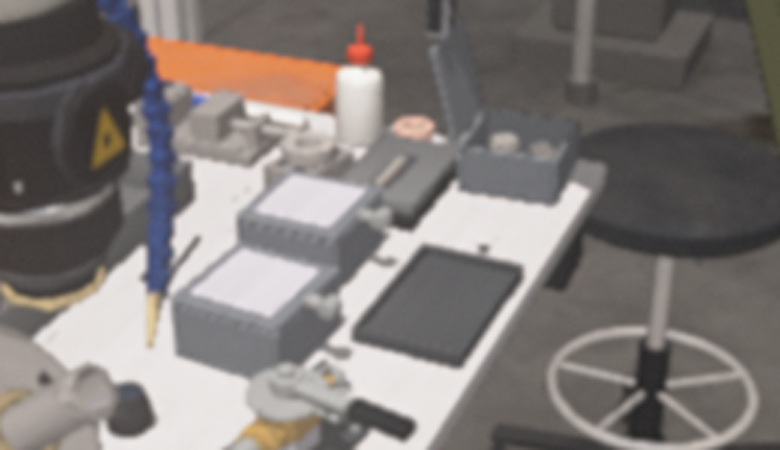

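The lid is fully open. There are two parts, at px (320,63) in the front pocket and (321,118) in the back pocket. I'll zoom in on them.

Run:
```python
from h import *
f=grab_frame("wrist"); save("w4.png",f,(245,15,395,165),5)
for p in [(320,63),(321,118)]: print(pz(f,*p,.034).round(4))
```

```text
[ 0.4231 -0.2298  0.034 ]
[ 0.4612 -0.2261  0.034 ]
```

View pics/w4.png

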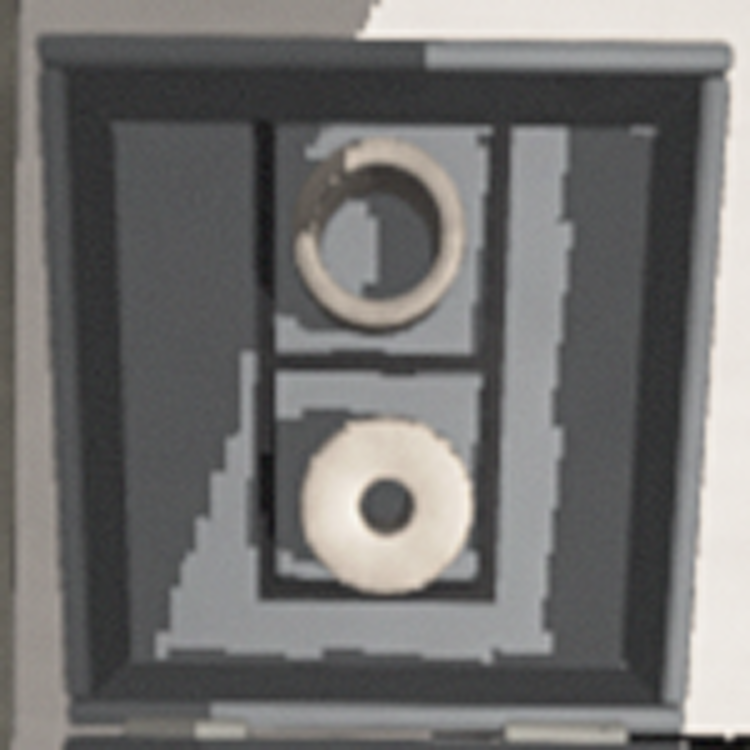

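Run:
```python
from h import *
f=grab_frame("scene"); save("s4.png",f,(345,155,405,205),12)
f=grab_frame("top"); save("t4.png",f,(385,185,455,265),8)
```

```text
(no output)
```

View pics/s4.png

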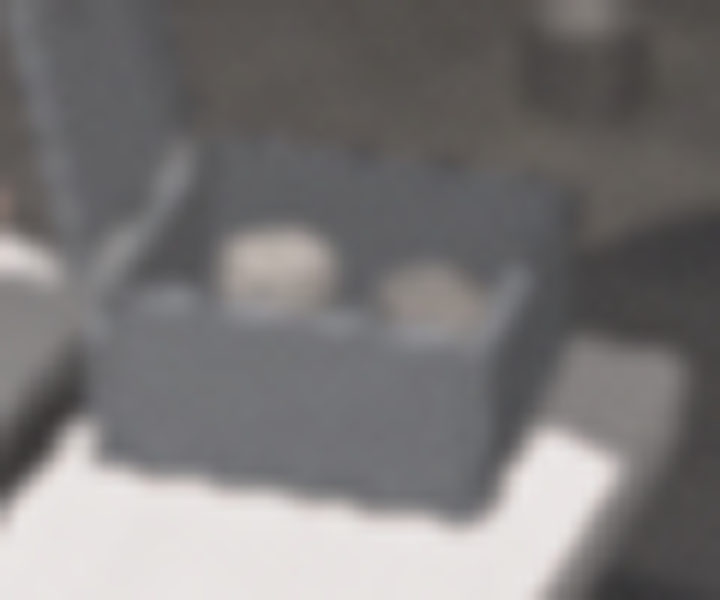

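View pics/t4.png

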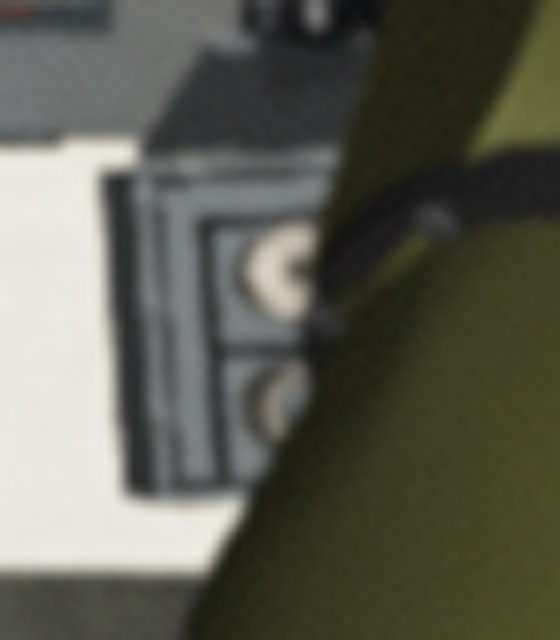

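Depth and side view agree. The front part (px 320,63) is a wide-bore plain tube, so it's the sleeve. The back part is taller with a small bore, so it's the collet. I'll release the lug and move above the sleeve.

Request:
play_rows:
  commands:
    - [[140,0,0,0,0],[140,0,0,0,0],[140,0,0,0,0],[140,-0.02,0,0,0],[140,-0.045,0,0,0],[140,-0.06,0.01,0,0],[140,-0.06,0.035,0,0],[140,-0.06,0.07,0,0],[140,-0.06,0.1,0.001,0],[140,-0.06,0.1,0.001,0]]

```text
t: 6.4
tool_pos: [0.4176, -0.229, 0.2039]
tool_rot: [0.481, -0.518, 0.481, 0.519]
ft_force: [-0.3, 0.5, 0.8]
width: 0.447
```

Run:
```python
from h import *
s,r=tr(); print(s["t"],s["q"].round(3),s["tool_pos"].round(4),s["width"],s["ft_force"])
f=grab_frame("wrist"); save("w5.png",f,(220,160,420,310),4)
print(proj(f,[.4215,-.2298,.034]))
```

```text
6.4 [-5.780e-01  1.740e-01  1.770e+00 -1.000e-03  1.199e+00 -2.224e+00] [ 0.4176 -0.229   0.2039] 0.446690981716909 [-0.30209282  0.5087479   0.7556601 ]
[317.45958778 183.88825698]
```

View pics/w5.png

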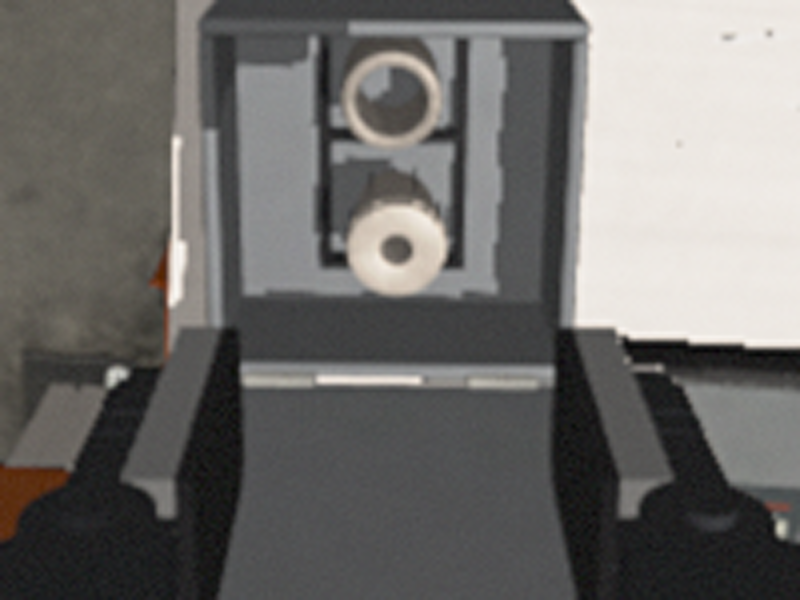

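The slits on the back part are visible now, so it is the collet. The sleeve top is at px (317.5,184.5), as predicted. I'll descend on it.

Request:
play_rows:
  commands:
    - [[140,0.03,-0.004,-0.001,0],[140,0.065,-0.004,-0.001,0],[140,0.1,-0.004,-0.001,0],[140,0.135,-0.004,-0.001,0],[140,0.16,-0.004,-0.001,0],[140,0.175,-0.004,-0.001,0],[140,0.181,-0.004,-0.001,0],[255,0.181,-0.004,-0.001,0],[255,0.181,-0.004,-0.001,0],[255,0.181,-0.004,-0.001,0]]

```text
t: 7.28
tool_pos: [0.4259, -0.2301, 0.0239]
tool_rot: [-0.481, 0.519, -0.48, -0.518]
ft_force: [-0.1, -0.2, -1.0]
width: 0.267
```

Request:
play_rows:
  commands:
    - [[255,0,0,0,0],[255,0,0,0,0],[255,-0.015,0,0,0],[255,-0.04,0,0,0],[255,-0.07,0,0,0],[255,-0.1,0,0,0],[255,-0.13,0,0,0],[255,-0.13,0,0,0]]

```text
t: 7.95
tool_pos: [0.427, -0.2309, 0.1588]
tool_rot: [-0.481, 0.522, -0.48, -0.515]
ft_force: [0.8, -0.6, 0.7]
width: 0.27
```

Run:
```python
from h import *
s,r=tr(); print(s["t"],s["q"].round(3),s["tool_pos"].round(4),s["width"],s["ft_force"])
f=grab_frame("wrist"); save("w6.png",f)
f=grab_frame("top"); save("t6.png",f,(180,140,480,270),2.6)
```

```text
7.95 [-0.571  0.243  1.801  0.     1.088 -2.218] [ 0.427  -0.2309  0.1588] 0.2696389409884591 [ 0.76404137 -0.6396219   0.68212072]
```

View pics/w6.png

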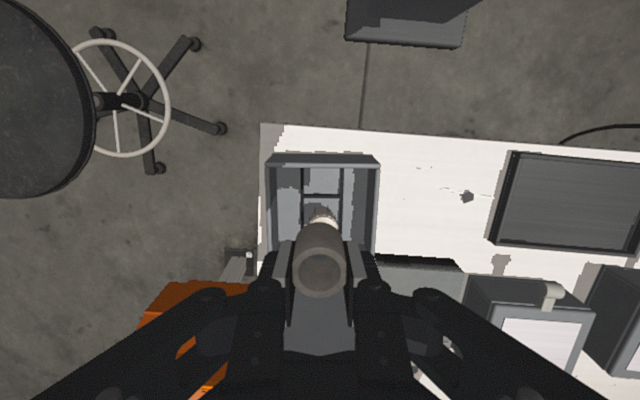

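View pics/t6.png

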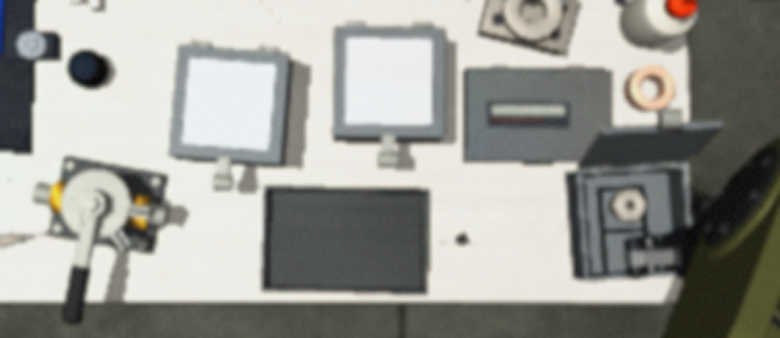

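The sleeve is held (opening 0.27, about 23 mm) and the tray hasn't moved. I'll carry the sleeve to the tray's right end.

Request:
play_rows:
  commands:
    - [[255,0,-0.005,0.02,0],[255,0,-0.01,0.05,0],[255,0,-0.015,0.085,0],[255,0,-0.02,0.12,0],[255,0,-0.025,0.155,0],[255,0,-0.03,0.18,0],[255,0,-0.0315,0.195,0],[255,0.02,-0.0315,0.195,0],[255,0.05,-0.0315,0.195,0],[255,0.05,-0.0315,0.195,0]]

```text
t: 8.88
tool_pos: [0.439, -0.0322, 0.098]
tool_rot: [0.479, -0.516, 0.482, 0.521]
ft_force: [-1.9, -0.6, -2.2]
width: 0.268
```

Run:
```python
from h import *
s,r=tr(); print(s["t"],s["q"].round(3),s["tool_pos"].round(4),s["width"],s["ft_force"])
f=grab_frame("wrist"); save("w7.png",f)
f=grab_frame("top"); save("t7.png",f,(180,140,480,270),2.6)
```

```text
8.8833 [-0.156  0.253  1.958 -0.     0.939 -1.804] [ 0.439  -0.0322  0.098 ] 0.2683013891323762 [-1.9394518  -0.61446444 -2.21839212]
```

View pics/w7.png

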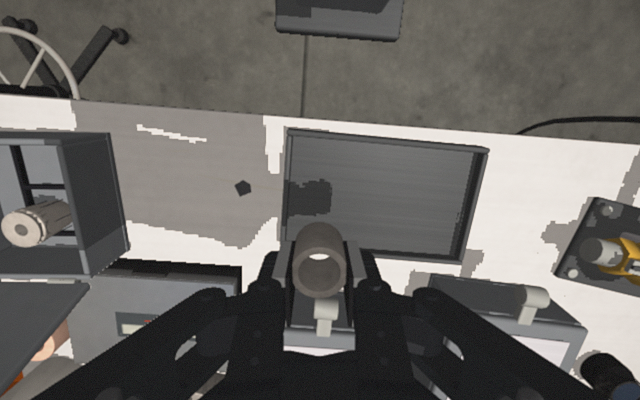

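View pics/t7.png

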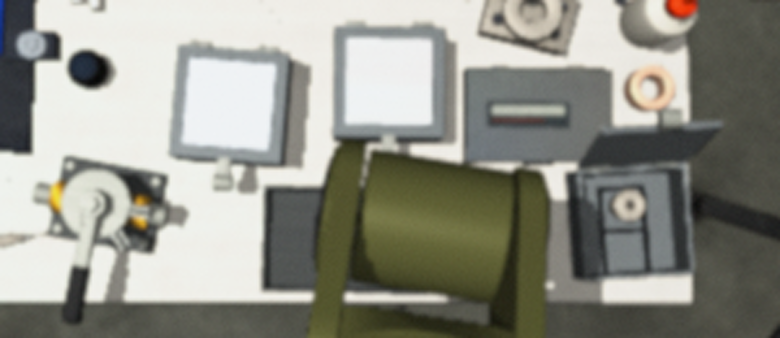

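Request:
play_rows:
  commands:
    - [[255,0.025,0,0,0],[255,0.05,0,0,0],[255,0.068,0,0,0],[255,0.078,0,0,0],[255,0.078,0,0,0],[255,0.078,0,0,0]]

```text
t: 9.48
tool_pos: [0.4422, -0.0331, 0.0257]
tool_rot: [-0.481, 0.519, -0.481, -0.518]
ft_force: [0.0, -0.4, -0.7]
width: 0.263
```

Run:
```python
from h import *
s,r=tr(); print(s["t"],s["tool_pos"].round(4),s["width"],s["ft_force"])
```

```text
9.4833 [ 0.4422 -0.0331  0.0257] 0.26265212116294717 [ 0.02634248 -0.39528226 -0.70051029]
```

Request:
play_rows:
  commands:
    - [[255,0.001,0,0,0],[150,0.001,0,0,0],[150,0.001,0,0,0],[150,0.001,0,0,0],[150,-0.02,0,0,0],[150,-0.05,0,0,0],[150,-0.09,0,0,0],[150,-0.13,0,0,0],[150,-0.17,0,0,0],[150,-0.18,0,0,0]]

```text
t: 10.32
tool_pos: [0.4433, -0.0331, 0.211]
tool_rot: [-0.482, 0.521, -0.479, -0.516]
ft_force: [0.6, 0.1, 0.8]
width: 0.407
```

Run:
```python
from h import *
s,r=tr(); print(s["t"],s["tool_pos"].round(4),s["width"],s["ft_force"])
f=grab_frame("wrist"); save("w8.png",f)
print(totool([.5221,-.2231,.2064]))
```

```text
10.3167 [ 0.4433 -0.0331  0.211 ] 0.4072090313826404 [0.63306922 0.10582713 0.78834819]
[ 0.0045478  -0.06409425 -0.19543676]
```

View pics/w8.png

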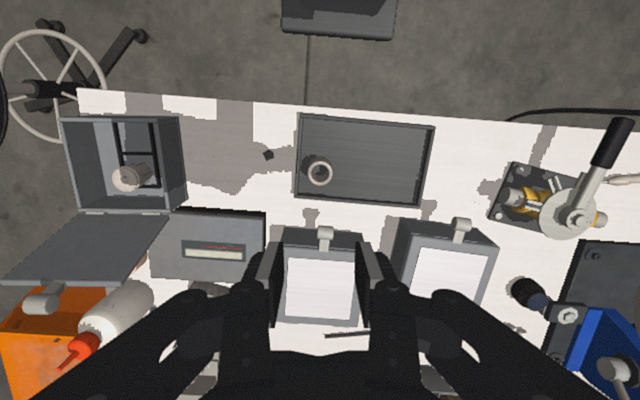

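The sleeve stands in the tray at px (319,172). I'll go back to the open lid's lug.

Request:
play_rows:
  commands:
    - [[150,0,-0.01,-0.03,0],[150,0,-0.021,-0.065,0],[150,0,-0.032,-0.1,0],[150,0,-0.043,-0.135,0],[150,0,-0.054,-0.165,0],[150,0,-0.062,-0.187,0],[150,0,-0.064,-0.195,0],[150,0,-0.064,-0.195,0],[150,0,-0.064,-0.195,0]]

```text
t: 11.12
tool_pos: [0.5199, -0.2219, 0.204]
tool_rot: [0.481, -0.518, 0.481, 0.519]
ft_force: [0.8, 0.5, -0.6]
width: 0.413
```

Run:
```python
from h import *
s,r=tr(); print(s["t"],s["tool_pos"].round(4),s["width"],s["ft_force"])
f=grab_frame("wrist"); save("w9.png",f,(200,160,440,400),2.5)
print(totool([.5221,-.2231,.1464]), proj(f,[.522,-.222,.152]))
```

```text
11.1167 [ 0.5199 -0.2219  0.204 ] 0.4129297368211799 [ 0.7871507   0.51495672 -0.59274292]
[ 0.05788455 -0.0020775  -0.00186238] [317.92923638 227.71634552]
```

View pics/w9.png

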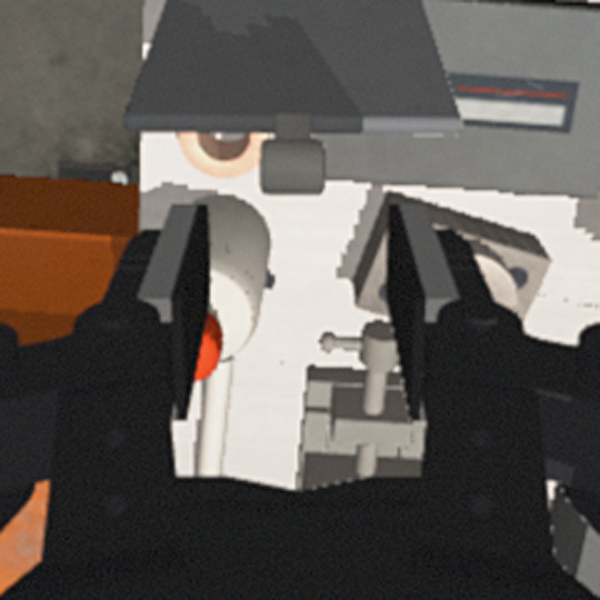

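The lug is at px (317,226), as predicted. I'll descend, grip and shut the lid.

Request:
play_rows:
  commands:
    - [[150,0.02,-0.002,-0.002,0],[150,0.04,-0.002,-0.002,0],[150,0.054,-0.002,-0.002,0],[150,0.058,-0.002,-0.002,0],[150,0.058,-0.002,-0.002,0],[255,0.058,-0.002,-0.002,0],[255,0.058,-0.002,-0.002,0],[255,0.058,-0.002,-0.002,0],[255,0.058,-0.002,-0.002,0],[255,0.058,-0.002,-0.002,0]]

```text
t: 12.0
tool_pos: [0.5228, -0.2232, 0.1478]
tool_rot: [-0.481, 0.519, -0.48, -0.519]
ft_force: [0.4, 7.2, 3.2]
width: 0.168
```

Request:
play_rows:
  commands:
    - [[255,-0.0024,0.0099,0,0],[255,-0.0039,0.0201,0,0],[255,-0.0045,0.0303,0,0],[255,-0.0041,0.0405,0,0],[255,-0.0027,0.0506,0,0],[255,-0.0005,0.0606,0,0],[255,0.0027,0.0703,0,0],[255,0.0068,0.0797,0,0],[255,0.0118,0.0887,0,0],[255,0.0175,0.0971,0,0]]

```text
t: 12.83
tool_pos: [0.4257, -0.2299, 0.1306]
tool_rot: [0.481, -0.519, 0.479, 0.519]
ft_force: [-1.9, 19.0, 11.3]
width: 0.171
```

Request:
play_rows:
  commands:
    - [[255,0.0064,0.0078,0,0],[255,0.0136,0.015,0,0],[255,0.0213,0.0215,0,0],[255,0.0296,0.0272,0,0],[255,0.0385,0.0322,0,0],[255,0.0477,0.0364,0,0],[255,0.0573,0.0396,0,0],[255,0.0671,0.042,0,0],[255,0.0771,0.0435,0,0],[255,0.086,0.044,0,0]]

```text
t: 13.67
tool_pos: [0.3805, -0.2327, 0.0427]
tool_rot: [0.481, -0.517, 0.48, 0.521]
ft_force: [-3.5, 19.5, 5.5]
width: 0.169
```

Run:
```python
from h import *
s,r=tr(); print(s["t"],s["tool_pos"].round(4),s["width"],s["ft_force"])
f=grab_frame("wrist"); save("w10.png",f,(160,100,480,400),2)
```

```text
13.6667 [ 0.3805 -0.2327  0.0427] 0.16911465639471163 [-3.45021995 19.52302837  5.46902355]
```

View pics/w10.png

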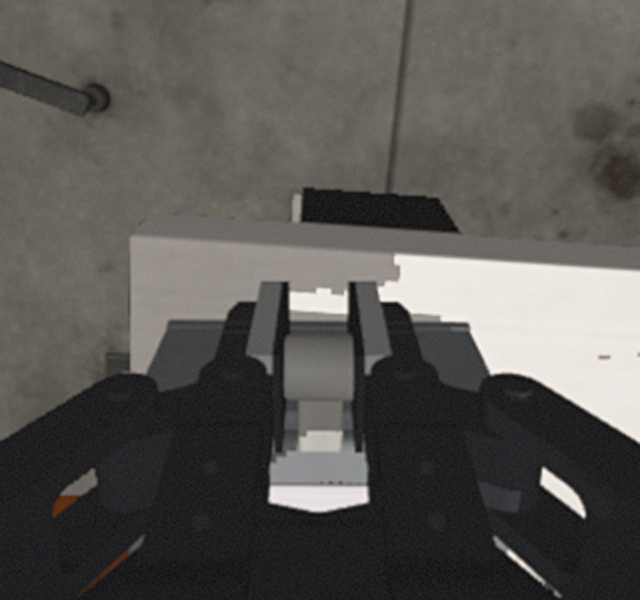

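Request:
play_rows:
  commands:
    - [[255,0.003,0,0,0],[255,0.006,0,0,0],[255,0.006,0,0,0],[255,0.006,0,0,0]]

```text
t: 14.05
tool_pos: [0.3807, -0.2328, 0.0376]
tool_rot: [0.481, -0.517, 0.48, 0.521]
ft_force: [-10.6, 21.5, 16.7]
width: 0.171
```

Request:
play_rows:
  commands:
    - [[140,-0.006,0,0,0],[100,-0.006,0,0,0],[100,-0.006,0,0,0],[100,-0.03,0,0,0],[100,-0.07,0,0,0],[100,-0.11,0,0,0],[100,-0.15,0,0,0],[100,-0.16,0,0,0],[100,-0.16,0,0,0]]

```text
t: 14.8
tool_pos: [0.3828, -0.2359, 0.2004]
tool_rot: [-0.481, 0.521, -0.48, -0.516]
ft_force: [0.2, -0.1, -0.3]
width: 0.605
```

Run:
```python
from h import *
s,r=tr(); print(s["t"],s["tool_pos"].round(4),s["width"],s["ft_force"])
f=grab_frame("wrist"); save("w11.png",f,(220,150,420,300),4)
w=cloud(f)
# lid plane: sample along box x-axis
c=np.array([.4437,-.2277]); ax=np.array([np.cos(.08),np.sin(.08)])
for d in [-.04,-.03,-.02,-.01,0,.01,.02]:
    P=c+ax*d; u,v=proj(f,[P[0],P[1],.053]).round().astype(int)
    print(d,np.nanmedian(w[v-2:v+3,u-4:u+5].reshape(-1,3),0).round(4))
```

```text
14.8 [ 0.3828 -0.2359  0.2004] 0.6050603737656902 [ 0.24333727 -0.14112603 -0.30109072]
-0.04 [ 0.4032 -0.2308  0.055 ]
-0.03 [ 0.4126 -0.23    0.0557]
-0.02 [ 0.4226 -0.2293  0.0557]
-0.01 [ 0.4322 -0.2285  0.0557]
0 [ 0.4428 -0.2276  0.0555]
0.01 [ 0.4523 -0.2269  0.0558]
0.02 [ 0.4622 -0.2262  0.0555]
```

View pics/w11.png

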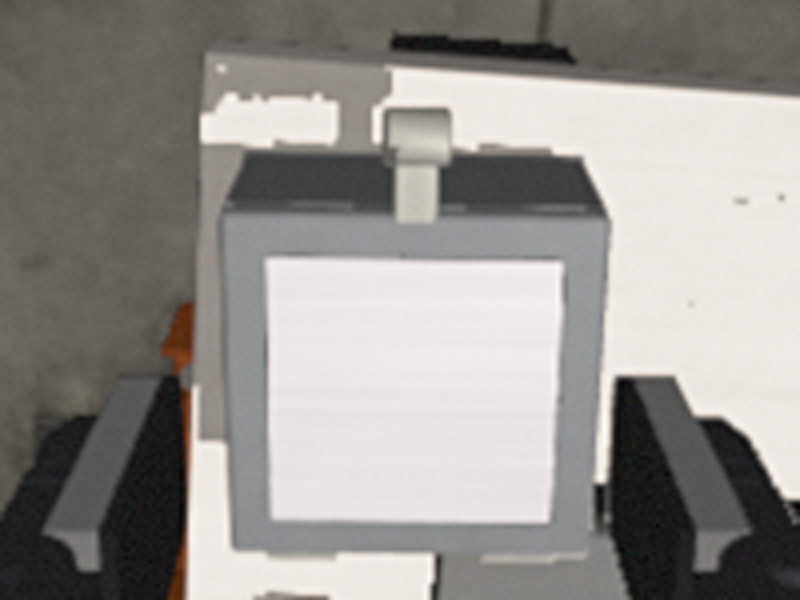

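The lid plane measures flat at z≈0.0555 along its whole length, so box C is shut. Next is box B.

Request:
play_rows:
  commands:
    - [[100,0,-0.013,0.02,0.01],[100,0,-0.03,0.05,0.02],[100,0,-0.05,0.08,0.03],[100,0,-0.07,0.11,0.04],[100,0,-0.09,0.14,0.05],[100,0,-0.11,0.17,0.06],[100,0,-0.12,0.19,0.068],[100,0,-0.128,0.201,0.068],[100,0,-0.128,0.201,0.068],[100,0,-0.128,0.201,0.068]]

```text
t: 15.68
tool_pos: [0.4936, -0.0247, 0.1955]
tool_rot: [0.497, -0.502, 0.498, 0.503]
ft_force: [-0.3, 0.3, 0.1]
width: 0.61
```

Run:
```python
from h import *
s,r=tr(); print(s["t"],s["q"].round(3),s["tool_pos"].round(4),s["width"],s["ft_force"]); print(r.as_matrix().round(3))
f=grab_frame("wrist"); save("w12.png",f,(220,150,420,300),4)
print(proj(f,[.4925,-.0232,.05]))
f=grab_frame("top"); save("t12.png",f,(180,140,480,270),2.6)
```

```text
15.6833 [-0.124  0.223  1.731 -0.     1.19  -1.704] [ 0.4936 -0.0247  0.1955] 0.6095914871875509 [-0.27949244  0.2790081   0.07710226]
[[-0.003 -1.    -0.009]
 [ 0.    -0.009  1.   ]
 [-1.     0.003  0.   ]]
[320.05139852 185.59986488]
```

View pics/w12.png

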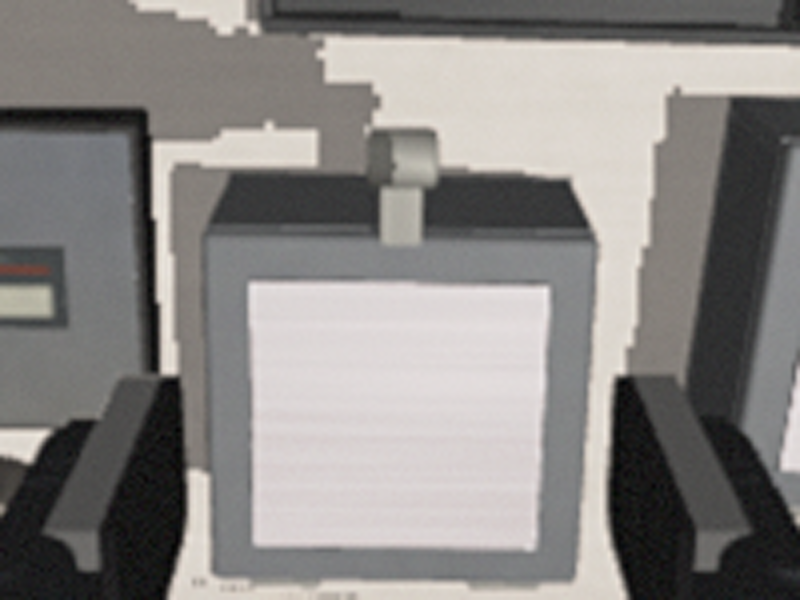

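View pics/t12.png

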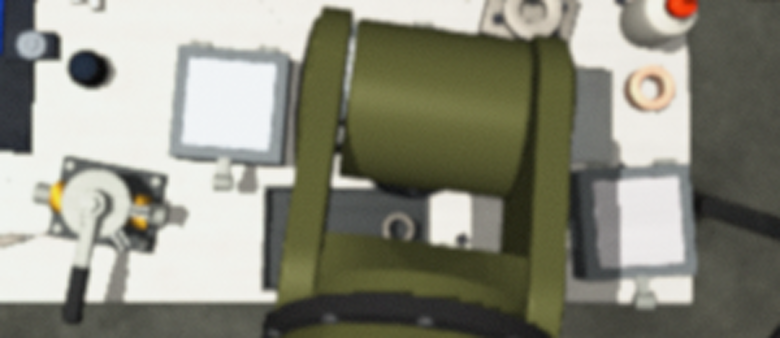

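The lug is at px (320.7,189.5), about 3 mm farther out than my plate fit gave. I'll use x≈0.495.

Request:
play_rows:
  commands:
    - [[100,0.03,-0.001,0.002,0],[100,0.06,-0.001,0.002,0],[100,0.095,-0.001,0.002,0],[100,0.13,-0.001,0.002,0],[100,0.148,-0.001,0.002,0],[100,0.155,-0.001,0.002,0],[255,0.155,-0.001,0.002,0],[255,0.155,-0.001,0.002,0],[255,0.155,-0.001,0.002,0],[255,0.155,-0.001,0.002,0]]

```text
t: 16.62
tool_pos: [0.4959, -0.0234, 0.0438]
tool_rot: [-0.498, 0.503, -0.498, -0.501]
ft_force: [-1.5, -4.0, 5.4]
width: 0.168
```

Request:
play_rows:
  commands:
    - [[255,0,0,0,0],[255,0,0,0,0],[255,0,0,0,0]]

```text
t: 16.87
tool_pos: [0.4959, -0.0234, 0.0438]
tool_rot: [-0.498, 0.503, -0.498, -0.501]
ft_force: [-2.4, -5.7, 7.7]
width: 0.17
```

Run:
```python
from h import *
s,r=tr(); print(s["t"],s["tool_pos"].round(4),s["width"],s["ft_force"])
f=grab_frame("wrist"); save("w13.png",f,(160,100,480,400),2)
```

```text
16.8667 [ 0.4959 -0.0234  0.0438] 0.17049806214520966 [-2.35732267 -5.66380404  7.67622958]
```

View pics/w13.png

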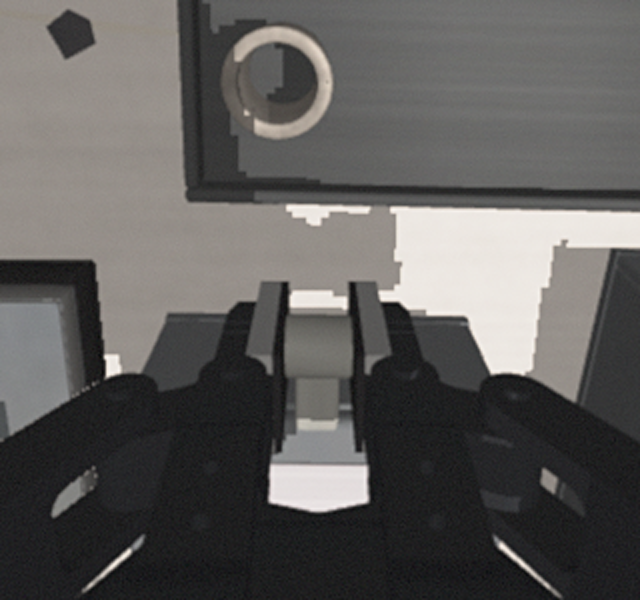

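Request:
play_rows:
  commands:
    - [[255,-0.0099,-0.0007,0,0],[255,-0.0196,-0.0023,0,0],[255,-0.0292,-0.0048,0,0],[255,-0.0386,-0.0081,0,0],[255,-0.0475,-0.0123,0,0],[255,-0.0561,-0.0172,0,0],[255,-0.0642,-0.0229,0,0],[255,-0.0718,-0.0293,0,0],[255,-0.0787,-0.0363,0,0],[255,-0.085,-0.044,0,0]]

```text
t: 17.75
tool_pos: [0.5376, -0.0235, 0.1277]
tool_rot: [0.496, -0.501, 0.5, 0.503]
ft_force: [-15.0, -10.2, 5.5]
width: 0.167
```

Request:
play_rows:
  commands:
    - [[255,-0.0058,-0.0085,0,0],[255,-0.0107,-0.0174,0,0],[255,-0.0148,-0.0268,0,0],[255,-0.018,-0.0365,0,0],[255,-0.0203,-0.0465,0,0],[255,-0.0216,-0.0566,0,0],[255,-0.022,-0.0668,0,0],[255,-0.0215,-0.0771,0,0],[255,-0.02,-0.0872,0,0],[255,-0.0175,-0.0971,0,0]]

```text
t: 18.58
tool_pos: [0.6367, -0.024, 0.1467]
tool_rot: [-0.498, 0.503, -0.499, -0.501]
ft_force: [-5.4, -15.8, 6.7]
width: 0.168
```

Run:
```python
from h import *
s,r=tr(); print(s["t"],s["q"].round(3),s["tool_pos"].round(4),s["width"],s["ft_force"])
f=grab_frame("wrist"); save("w14.png",f,(200,0,440,180),3.3)
```

```text
18.5833 [-0.094  0.577  1.354 -0.003  1.208 -1.671] [ 0.6367 -0.024   0.1467] 0.16798134583015117 [ -5.35964752 -15.84725822   6.6901999 ]
```

View pics/w14.png

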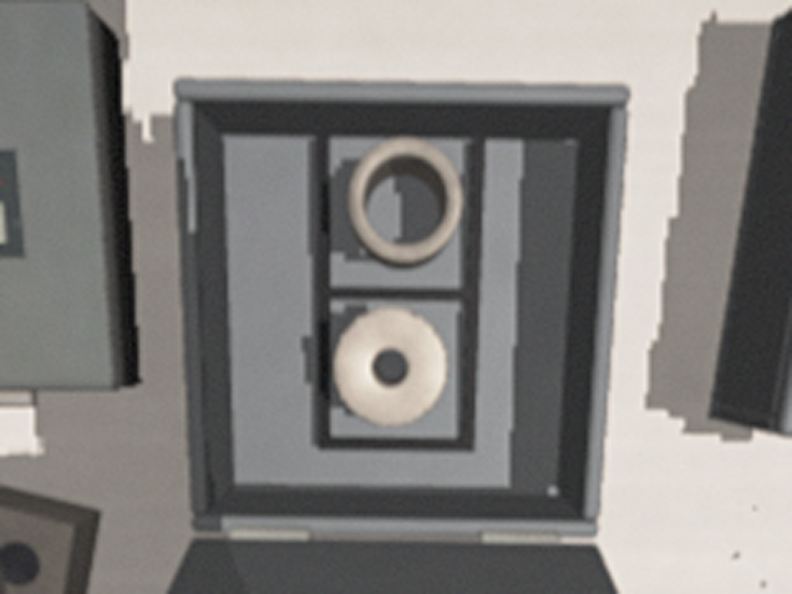

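The front part is again a plain wide-bore tube, at px (322.7,60). The back part is a collet.

Request:
play_rows:
  commands:
    - [[140,0,0,0,0],[140,0,0,0,0],[140,0,0,0,0],[140,-0.02,0,0,0],[140,-0.045,0,0,0],[140,-0.06,0.01,0,0],[140,-0.06,0.035,0,0],[140,-0.06,0.07,0,0],[140,-0.06,0.1,0.001,0],[140,-0.06,0.1,0.001,0]]

```text
t: 19.47
tool_pos: [0.532, -0.0209, 0.2048]
tool_rot: [0.497, -0.501, 0.498, 0.503]
ft_force: [-0.0, -0.3, 0.3]
width: 0.448
```

Run:
```python
from h import *
s,r=tr(); print(s["t"],s["q"].round(3),s["tool_pos"].round(4),s["width"],s["ft_force"])
f=grab_frame("wrist"); save("w15.png",f,(220,160,420,310),4)
```

```text
19.4667 [-0.108  0.296  1.616  0.     1.232 -1.688] [ 0.532  -0.0209  0.2048] 0.4477954347414105 [-0.02345704 -0.29464184  0.33459217]
```

View pics/w15.png

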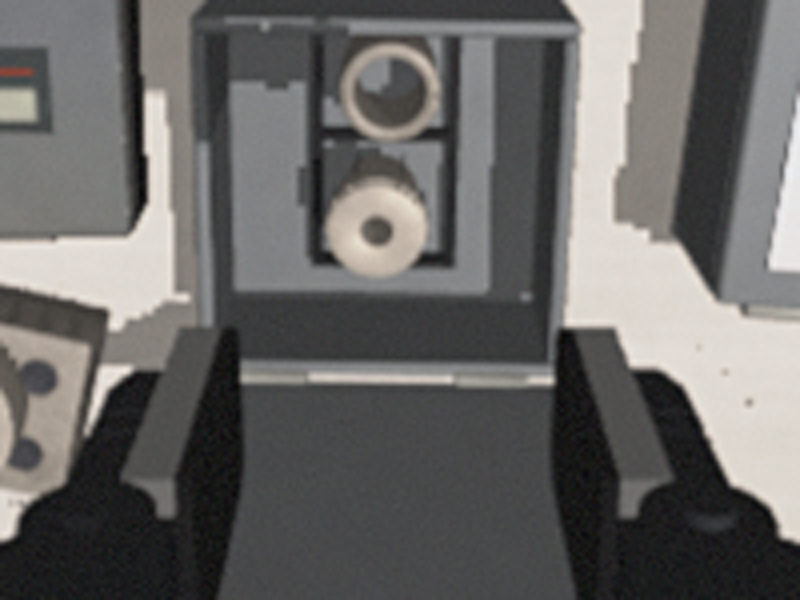

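Run:
```python
from h import *
f=grab_frame("wrist"); p=pz(f,317.3,182.7,.034); print(p.round(4), totool([p[0],p[1],.0225]).round(4))
s,r=tr(); print(s["tool_pos"])
```

```text
[ 0.5376 -0.0223  0.034 ] [ 0.1832 -0.0015 -0.001 ]
[ 0.53592085 -0.02126681  0.20569497]
```

Request:
play_rows:
  commands:
    - [[140,0.03,-0.001,-0.001,0],[140,0.065,-0.001,-0.001,0],[140,0.1,-0.001,-0.001,0],[140,0.135,-0.001,-0.001,0],[140,0.16,-0.001,-0.001,0],[140,0.175,-0.001,-0.001,0],[140,0.182,-0.001,-0.001,0],[255,0.182,-0.001,-0.001,0],[255,0.182,-0.001,-0.001,0],[255,0.182,-0.001,-0.001,0]]

```text
t: 20.4
tool_pos: [0.5382, -0.0226, 0.024]
tool_rot: [-0.498, 0.503, -0.497, -0.502]
ft_force: [1.4, 0.6, -0.2]
width: 0.266
```

Request:
play_rows:
  commands:
    - [[255,0,0,0,0],[255,0,0,0,0],[255,-0.015,0,0,0],[255,-0.04,0,0,0],[255,-0.07,0,0,0],[255,-0.1,0,0,0],[255,-0.12,0,0,0],[255,-0.12,0,0,0]]

```text
t: 21.07
tool_pos: [0.539, -0.0227, 0.1478]
tool_rot: [-0.5, 0.504, -0.496, -0.5]
ft_force: [0.8, -0.1, -0.4]
width: 0.266
```

Run:
```python
from h import *
s,r=tr(); print(s["t"],s["q"].round(3),s["tool_pos"].round(4),s["width"],s["ft_force"])
f=grab_frame("wrist"); save("w16.png",f)
f=grab_frame("top"); save("t16.png",f,(180,140,480,270),2.6)
print(totool([.411,.011,.02]))
```

```text
21.0667 [-0.11   0.37   1.66   0.     1.104 -1.689] [ 0.539  -0.0227  0.1478] 0.2660032077269536 [ 0.76937369 -0.08699152 -0.3672869 ]
[0.12330031 0.12636331 0.03459305]
```

View pics/w16.png

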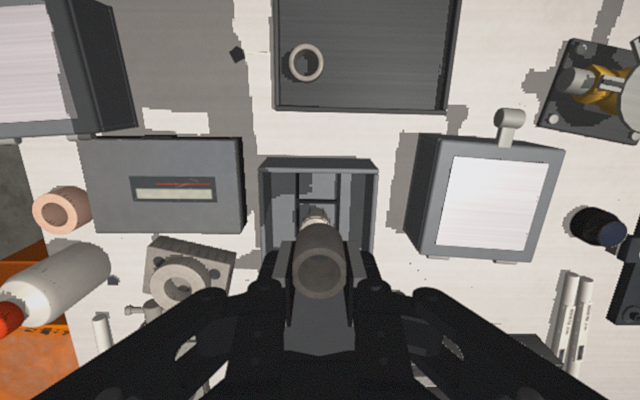

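View pics/t16.png

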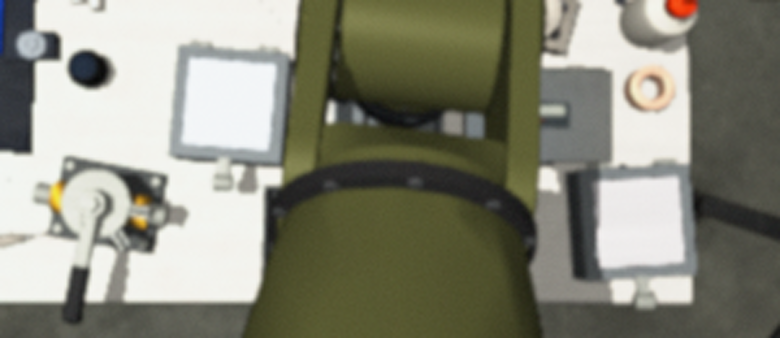

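Run:
```python
from h import *
f=grab_frame("wrist"); print(pz(f,272,108,.014).round(3),pz(f,447,115,.014).round(3),pz(f,306,62,.034).round(3)); s,r=tr(); print(s["tool_pos"],totool([.411,.011,.1]).round(4))
```

```text
[ 0.469 -0.06   0.014] [0.473 0.08  0.014] [ 0.437 -0.032  0.034]
[ 0.53694818 -0.0225118   0.14245399] [0.0425 0.1257 0.0345]
```

Request:
play_rows:
  commands:
    - [[255,0,0.02,0.005,0],[255,0,0.05,0.013,0],[255,0,0.085,0.022,0],[255,0,0.115,0.03,0],[255,0,0.13,0.0355,0],[255,0.02,0.13,0.0355,0],[255,0.05,0.13,0.0355,0],[255,0.075,0.13,0.0355,0],[255,0.095,0.13,0.0355,0],[255,0.105,0.13,0.0355,0]]

```text
t: 22.05
tool_pos: [0.405, 0.012, 0.0347]
tool_rot: [0.497, -0.501, 0.499, 0.503]
ft_force: [-0.8, 0.6, -0.6]
width: 0.27
```

Request:
play_rows:
  commands:
    - [[255,0.008,0,0,0],[255,0.013,0,0,0],[255,0.014,0,0,0],[255,0.014,0,0,0]]

```text
t: 22.38
tool_pos: [0.4069, 0.0119, 0.0238]
tool_rot: [0.498, -0.502, 0.498, 0.502]
ft_force: [-0.3, 0.0, -0.6]
width: 0.271
```

Run:
```python
from h import *
s,r=tr(); print(s["t"],s["q"].round(3),s["tool_pos"].round(4),s["width"],s["ft_force"])
f=grab_frame("wrist"); save("w17.png",f,(160,100,480,400),2)
```

```text
22.3833 [-0.061  0.34   2.082  0.     0.72  -1.64 ] [0.4069 0.0119 0.0238] 0.2713130598127792 [-0.2909875   0.00965829 -0.64674815]
```

View pics/w17.png

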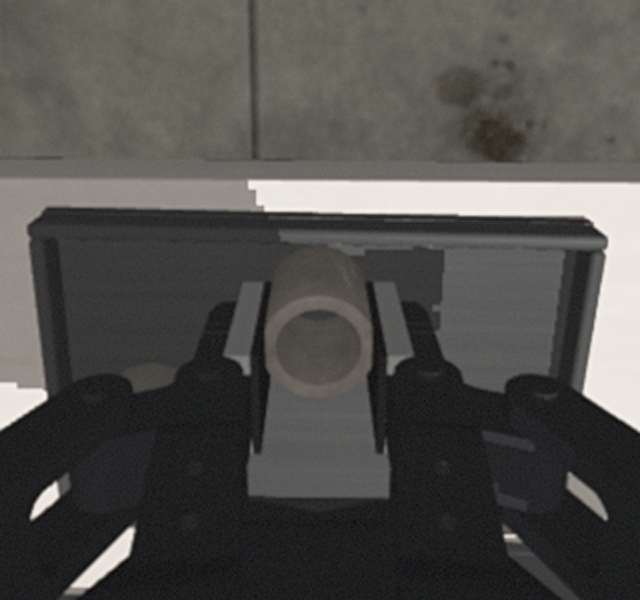

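Good. I'll release, rise and return to the open lug of box B (TCP 0.6367, -0.024).

Request:
play_rows:
  commands:
    - [[150,0,0,0,0],[150,0,0,0,0],[150,0,0,0,0],[150,-0.02,0,0,0],[150,-0.05,0,0,0],[150,-0.09,0,0,0],[150,-0.13,0,0,0],[150,-0.165,-0.01,-0.002,0],[150,-0.18,-0.03,-0.006,0],[150,-0.18,-0.06,-0.01,0]]

```text
t: 23.27
tool_pos: [0.4683, 0.0023, 0.2086]
tool_rot: [-0.5, 0.504, -0.496, -0.5]
ft_force: [-0.1, -0.7, 1.5]
width: 0.411
```

Run:
```python
from h import *
s,r=tr(); print(s["t"],s["tool_pos"].round(4),s["width"],s["ft_force"])
f=grab_frame("wrist"); save("w18.png",f)
print(totool([.6367,-.024,.2064]))
```

```text
23.2667 [0.4683 0.0023 0.2086] 0.4111207758530998 [-0.07986883 -0.71043654  1.48207039]
[ 0.00077453 -0.1644126  -0.02688675]
```

View pics/w18.png

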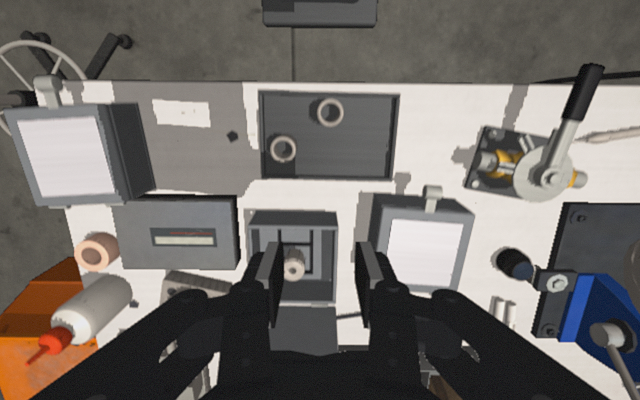

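Request:
play_rows:
  commands:
    - [[150,0,-0.03,-0.005,0],[150,0,-0.065,-0.01,0],[150,0,-0.1,-0.016,0],[150,0,-0.135,-0.021,0],[150,0,-0.16,-0.026,0],[150,0,-0.168,-0.0265,0],[150,0,-0.168,-0.0265,0],[150,0,-0.168,-0.0265,0]]

```text
t: 23.98
tool_pos: [0.6348, -0.0227, 0.2032]
tool_rot: [0.498, -0.502, 0.498, 0.502]
ft_force: [0.5, -0.5, -0.8]
width: 0.412
```

Run:
```python
from h import *
s,r=tr(); print(s["t"],s["tool_pos"].round(4),s["width"],s["ft_force"])
f=grab_frame("wrist"); save("w19.png",f,(200,160,440,400),2.5)
print(totool([.6367,-.024,.1467]),proj(f,[.637,-.0235,.152]))
```

```text
23.9833 [ 0.6348 -0.0227  0.2032] 0.4116909376899975 [ 0.54684813 -0.49456293 -0.84664447]
[ 0.05693555 -0.00215343 -0.00144894] [317.05721996 228.24952427]
```

View pics/w19.png

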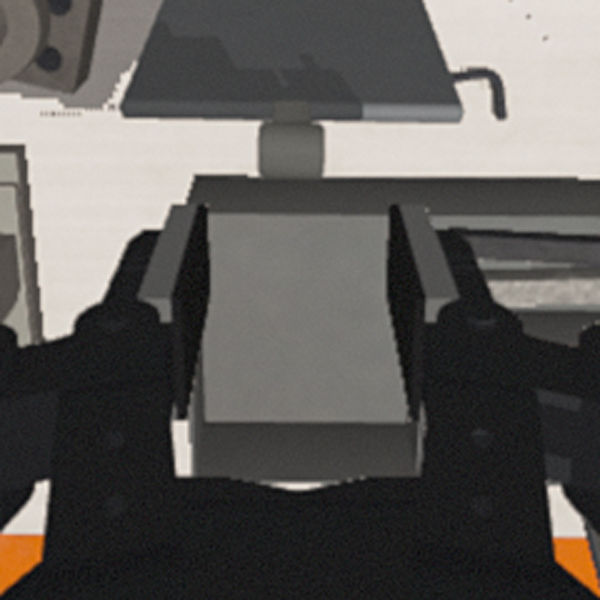

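Request:
play_rows:
  commands:
    - [[150,0.02,0.0,-0.001,0],[150,0.04,0.0,-0.001,0],[150,0.054,0.0,-0.001,0],[150,0.057,0.0,-0.001,0],[150,0.057,0.0,-0.001,0],[255,0.057,0.0,-0.001,0],[255,0.057,0.0,-0.001,0],[255,0.057,0.0,-0.001,0],[255,0.057,0.0,-0.001,0],[255,0.057,0.0,-0.001,0]]

```text
t: 24.87
tool_pos: [0.6355, -0.0243, 0.1478]
tool_rot: [-0.498, 0.503, -0.498, -0.501]
ft_force: [0.6, -4.6, 4.1]
width: 0.17
```

Run:
```python
from h import *
s,r=tr(); print(s["t"],s["tool_pos"].round(4),s["width"],s["ft_force"])
f=grab_frame("wrist"); save("w20.png",f,(160,100,480,400),2)
```

```text
24.8667 [ 0.6355 -0.0243  0.1478] 0.17042598384935212 [ 0.60940264 -4.61165572  4.07379544]
```

View pics/w20.png

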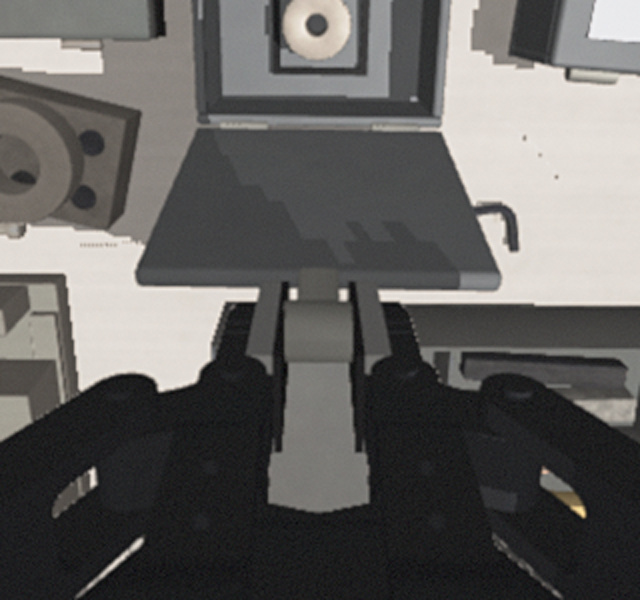

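Request:
play_rows:
  commands:
    - [[255,-0.0024,0.0099,0,0],[255,-0.0039,0.0201,0,0],[255,-0.0045,0.0303,0,0],[255,-0.0041,0.0405,0,0],[255,-0.0027,0.0506,0,0],[255,-0.0005,0.0606,0,0],[255,0.0027,0.0703,0,0],[255,0.0068,0.0795,0,0],[255,0.0118,0.088,0,0],[255,0.0175,0.096,0,0]]

```text
t: 25.75
tool_pos: [0.5397, -0.024, 0.1311]
tool_rot: [-0.499, 0.503, -0.497, -0.501]
ft_force: [-1.3, 4.3, 12.0]
width: 0.166
```

Request:
play_rows:
  commands:
    - [[255,0.0064,0.0078,0,0],[255,0.0136,0.015,0,0],[255,0.0213,0.0215,0,0],[255,0.0296,0.0272,0,0],[255,0.0385,0.0322,0,0],[255,0.0477,0.0364,0,0],[255,0.0573,0.0396,0,0],[255,0.0671,0.042,0,0],[255,0.0771,0.0433,0,0],[255,0.087,0.0435,0,0]]

```text
t: 26.58
tool_pos: [0.4949, -0.0237, 0.0422]
tool_rot: [0.498, -0.501, 0.498, 0.503]
ft_force: [-5.9, 9.5, 4.7]
width: 0.168
```

Request:
play_rows:
  commands:
    - [[255,0.003,0,0,0],[255,0.006,0,0,0],[255,0.006,0,0,0],[255,0.006,0,0,0]]

```text
t: 26.92
tool_pos: [0.4955, -0.0238, 0.0387]
tool_rot: [0.498, -0.502, 0.498, 0.503]
ft_force: [-21.3, 10.0, 40.8]
width: 0.169
```

Request:
play_rows:
  commands:
    - [[140,-0.006,0,0,0],[100,-0.006,0,0,0],[100,-0.006,0,0,0],[100,-0.03,0,0,0],[100,-0.07,0,0,0],[100,-0.11,0,0,0],[100,-0.15,0,0,0],[100,-0.16,0,0,0],[100,-0.16,0,0,0]]

```text
t: 27.67
tool_pos: [0.4969, -0.025, 0.1991]
tool_rot: [-0.499, 0.504, -0.497, -0.501]
ft_force: [0.2, -0.6, 0.1]
width: 0.604
```

Run:
```python
from h import *
s,r=tr(); print(s["t"],s["tool_pos"].round(4),s["width"],s["ft_force"])
f=grab_frame("wrist"); save("w21.png",f,(220,150,420,300),4)
w=cloud(f)
c=np.array([.558,-.0225]); ax=np.array([np.cos(.01),np.sin(.01)])
for d in [-.04,-.02,0,.02]:
    P=c+ax*d; u,v=proj(f,[P[0],P[1],.053]).round().astype(int)
    print(d,np.nanmedian(w[v-2:v+3,u-4:u+5].reshape(-1,3),0).round(4))
f=grab_frame("wrist");print(totool([.4735,.1113,.2]).round(4))
```

```text
27.6667 [ 0.4969 -0.025   0.1991] 0.6039314273227343 [ 0.16989004 -0.58760384  0.0819296 ]
-0.04 [ 0.5172 -0.0226  0.0546]
-0.02 [ 0.5368 -0.0225  0.0554]
0 [ 0.5566 -0.0223  0.0553]
0.02 [ 0.5772 -0.0221  0.0554]
[-0.0047  0.0208  0.1363]
```

View pics/w21.png

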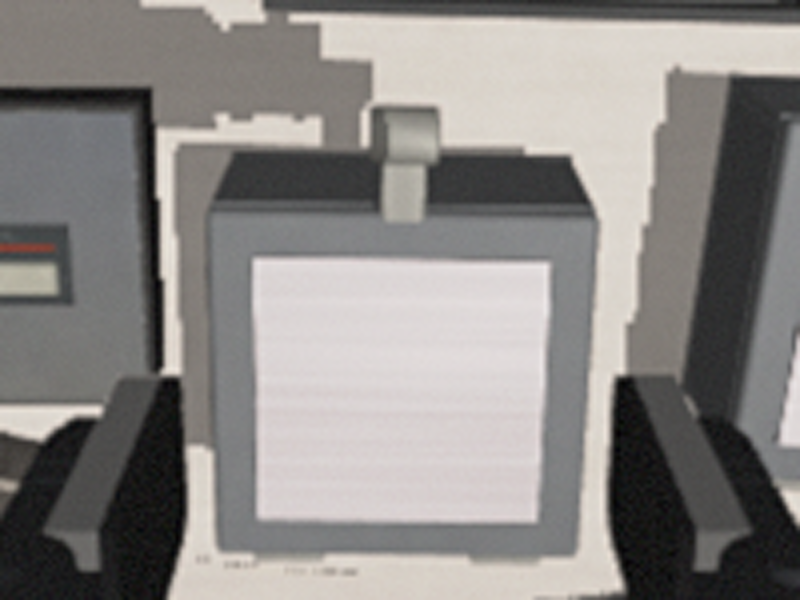

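Box B is flat and shut. Next is box A.

Request:
play_rows:
  commands:
    - [[100,0,0.003,0.02,0.01],[100,0,0.007,0.045,0.03],[100,0,0.012,0.075,0.05],[100,0,0.016,0.105,0.07],[100,0,0.019,0.125,0.08],[100,0,0.019,0.136,0.08],[100,0,0.019,0.136,0.08],[100,0,0.019,0.136,0.08]]

```text
t: 28.43
tool_pos: [0.4755, 0.1107, 0.1952]
tool_rot: [0.517, -0.482, 0.518, 0.482]
ft_force: [-1.2, 0.3, 0.4]
width: 0.606
```

Run:
```python
from h import *
s,r=tr(); print(s["t"],s["q"].round(3),s["tool_pos"].round(4),s["width"],s["ft_force"]); print(r.as_matrix().round(3))
f=grab_frame("wrist"); save("w22.png",f,(220,150,420,300),4)
print(proj(f,[.475,.1113,.05]))
```

```text
28.4333 [ 0.154  0.21   1.749 -0.     1.185 -1.346] [0.4755 0.1107 0.1952] 0.6057451084952011 [-1.20739035  0.30077154  0.39342687]
[[-0.002 -0.998  0.071]
 [-0.     0.071  0.998]
 [-1.     0.002 -0.001]]
[319.19538738 186.24781734]
```

View pics/w22.png

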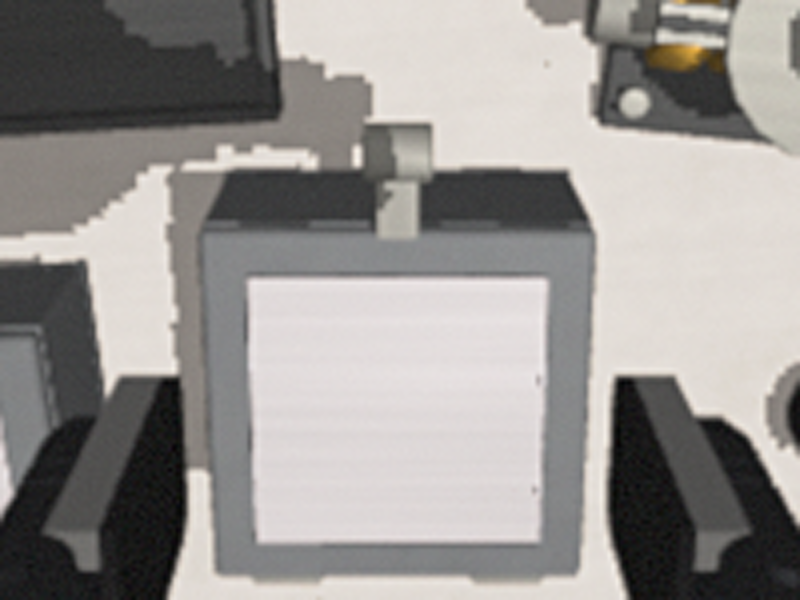

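The lug is at px (319.5,187.5), aligned. I'll grip and open it.

Request:
play_rows:
  commands:
    - [[100,0.03,0,0,0],[100,0.06,0,0,0],[100,0.095,0,0,0],[100,0.13,0,0,0],[100,0.148,0,0,0],[100,0.155,0,0,0],[255,0.155,0,0,0],[255,0.155,0,0,0],[255,0.155,0,0,0],[255,0.155,0,0,0]]

```text
t: 29.32
tool_pos: [0.4765, 0.1107, 0.0428]
tool_rot: [0.518, -0.482, 0.517, 0.481]
ft_force: [0.2, -4.7, 5.7]
width: 0.17
```

Request:
play_rows:
  commands:
    - [[255,0,0,0,0],[255,0,0,0,0],[255,0,0,0,0]]

```text
t: 29.57
tool_pos: [0.4765, 0.1107, 0.0427]
tool_rot: [0.518, -0.482, 0.517, 0.481]
ft_force: [-1.2, -4.4, 7.6]
width: 0.17
```

Run:
```python
from h import *
s,r=tr(); print(s["t"],s["tool_pos"].round(4),s["width"],s["ft_force"])
f=grab_frame("wrist"); save("w23.png",f,(160,100,480,400),2)
```

```text
29.5667 [0.4765 0.1107 0.0427] 0.17013616074098264 [-1.22357852 -4.44980394  7.57872165]
```

View pics/w23.png

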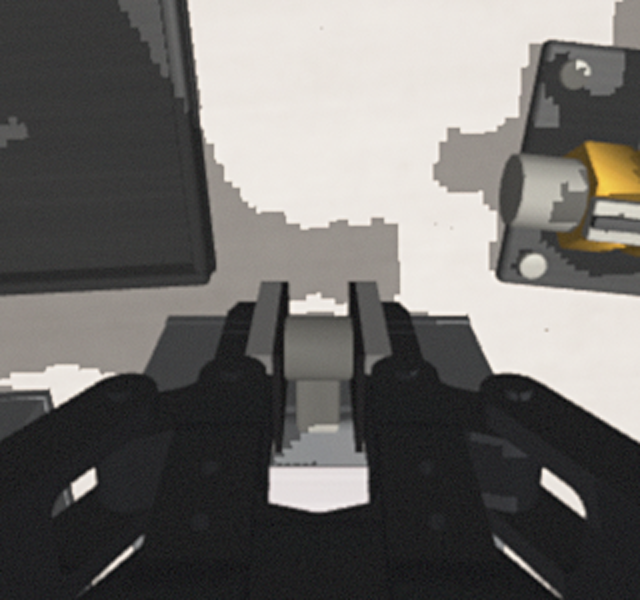

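Request:
play_rows:
  commands:
    - [[255,-0.0099,-0.0007,0,0],[255,-0.0196,-0.0023,0,0],[255,-0.0292,-0.0048,0,0],[255,-0.0386,-0.0081,0,0],[255,-0.0475,-0.0123,0,0],[255,-0.0561,-0.0172,0,0],[255,-0.0642,-0.0229,0,0],[255,-0.0718,-0.0293,0,0],[255,-0.0787,-0.0363,0,0],[255,-0.085,-0.044,0,0]]

```text
t: 30.45
tool_pos: [0.5177, 0.1078, 0.1269]
tool_rot: [0.516, -0.48, 0.519, 0.483]
ft_force: [-23.3, -4.3, 15.9]
width: 0.17
```

Request:
play_rows:
  commands:
    - [[255,-0.0058,-0.0085,0,0],[255,-0.0107,-0.0174,0,0],[255,-0.0148,-0.0268,0,0],[255,-0.018,-0.0365,0,0],[255,-0.0203,-0.0465,0,0],[255,-0.0216,-0.0566,0,0],[255,-0.022,-0.0668,0,0],[255,-0.0215,-0.0771,0,0],[255,-0.02,-0.0872,0,0],[255,-0.0175,-0.0971,0,0]]

```text
t: 31.28
tool_pos: [0.6174, 0.1007, 0.1458]
tool_rot: [0.518, -0.482, 0.517, 0.481]
ft_force: [-6.5, -2.7, 9.5]
width: 0.171
```

Run:
```python
from h import *
s,r=tr(); print(s["t"],s["q"].round(3),s["tool_pos"].round(4),s["width"],s["ft_force"])
f=grab_frame("wrist"); save("w24.png",f,(200,0,440,180),3.3)
f=grab_frame("top"); save("t24.png",f,(100,20,420,270),2.5)
```

```text
31.2833 [ 0.103  0.554  1.393  0.     1.193 -1.396] [0.6174 0.1007 0.1458] 0.17104981306448527 [-6.45836831 -2.69902629  9.51063994]
```

View pics/w24.png

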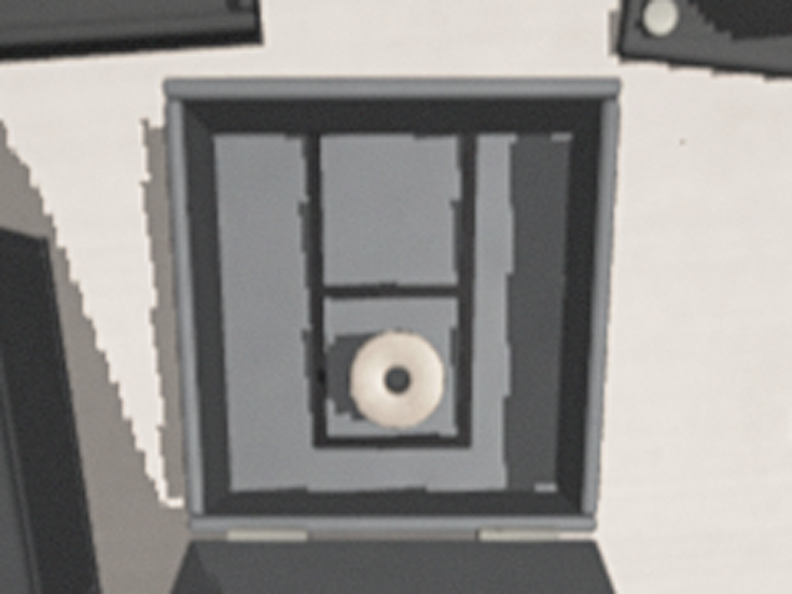

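View pics/t24.png

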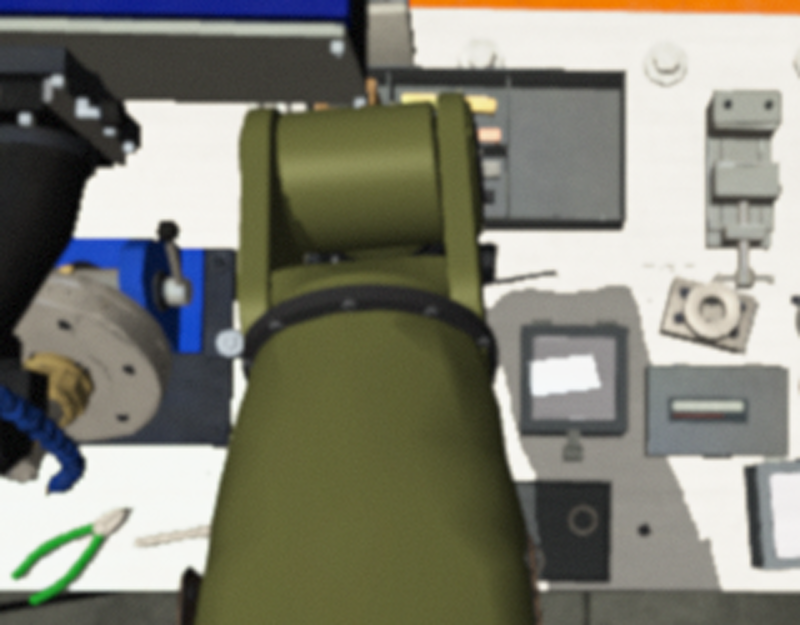

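Front pocket empty. The back pocket holds only the small-bore 22 mm collet, so the third sleeve is absent. The lug is still held, so I'll shut the lid.

Request:
play_rows:
  commands:
    - [[255,-0.0024,0.0099,0,0],[255,-0.0039,0.0201,0,0],[255,-0.0045,0.0303,0,0],[255,-0.0041,0.0405,0,0],[255,-0.0027,0.0506,0,0],[255,-0.0005,0.0606,0,0],[255,0.0027,0.0703,0,0],[255,0.0068,0.0797,0,0],[255,0.0118,0.0887,0,0],[255,0.0175,0.0971,0,0]]

```text
t: 32.22
tool_pos: [0.5213, 0.1076, 0.1297]
tool_rot: [0.519, -0.483, 0.516, 0.48]
ft_force: [-2.2, -7.6, 12.4]
width: 0.172
```

Request:
play_rows:
  commands:
    - [[255,0.0064,0.0078,0,0],[255,0.0136,0.015,0,0],[255,0.0213,0.0215,0,0],[255,0.0296,0.0272,0,0],[255,0.0385,0.0322,0,0],[255,0.0477,0.0364,0,0],[255,0.0573,0.0396,0,0],[255,0.0671,0.042,0,0],[255,0.0771,0.0435,0,0],[255,0.085,0.044,0,0]]

```text
t: 33.05
tool_pos: [0.4765, 0.1107, 0.0419]
tool_rot: [0.518, -0.482, 0.517, 0.481]
ft_force: [-4.0, -8.6, 4.5]
width: 0.167
```

Request:
play_rows:
  commands:
    - [[255,0.002,0,0,0],[255,0.004,0,0,0],[255,0.004,0,0,0],[255,0.004,0,0,0]]

```text
t: 33.38
tool_pos: [0.4764, 0.1107, 0.0381]
tool_rot: [0.518, -0.482, 0.517, 0.481]
ft_force: [-3.7, -6.6, 3.3]
width: 0.168
```

Request:
play_rows:
  commands:
    - [[140,-0.004,0,0,0],[100,-0.004,0,0,0],[100,-0.004,0,0,0],[100,-0.03,0,0,0],[100,-0.07,0,0,0],[100,-0.11,0,0,0],[100,-0.15,0,0,0],[100,-0.16,0,0,0],[100,-0.16,0,0,0]]

```text
t: 34.13
tool_pos: [0.477, 0.1114, 0.2007]
tool_rot: [0.52, -0.483, 0.516, 0.481]
ft_force: [-0.3, -0.1, 0.2]
width: 0.606
```

Run:
```python
from h import *
s,r=tr(); print(s["t"],s["tool_pos"].round(4),s["width"],s["ft_force"]); print(r.as_matrix().round(3))
f=grab_frame("wrist"); save("w25.png",f)
w=cloud(f)
c=np.array([.5385,.107]); ax=np.array([np.cos(-.07),np.sin(-.07)])
for d in [-.04,-.02,0,.02]:
    P=c+ax*d; u,v=proj(f,[P[0],P[1],.053]).round().astype(int)
    print(d,np.nanmedian(w[v-2:v+3,u-4:u+5].reshape(-1,3),0).round(4))
```

```text
34.1333 [0.477  0.1114 0.2007] 0.6056119746021934 [-0.29953799 -0.14976113  0.17430234]
[[ 0.007 -0.997  0.071]
 [ 0.001  0.071  0.997]
 [-1.    -0.006  0.002]]
-0.04 [0.4977 0.1097 0.055 ]
-0.02 [0.5175 0.1082 0.056 ]
0 [0.5374 0.1067 0.0556]
0.02 [0.5569 0.1053 0.0557]
```

View pics/w25.png

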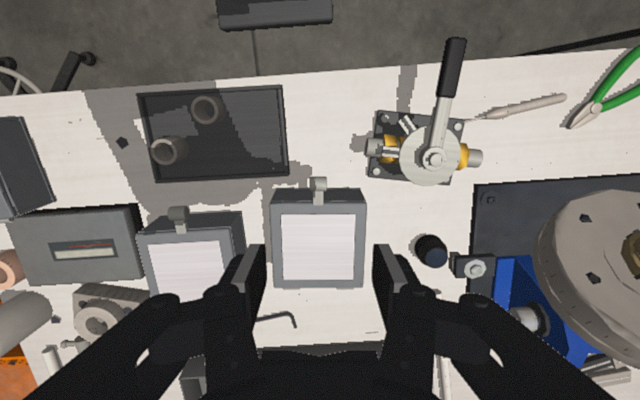

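All three lids measure flat. The two sleeves stand in the tray, at px (166,150) and (206,107). Now the valve: its lever grip is at px (452,65) and still in the shut position.

Request:
play_rows:
  commands:
    - [[100,0,0.015,0.015,0.02],[100,0,0.035,0.036,0.04],[100,0,0.06,0.062,0.07],[100,0,0.08,0.084,0.1],[100,0,0.095,0.1,0.108],[100,0,0.102,0.107,0.108],[100,0,0.102,0.107,0.108],[100,0,0.102,0.107,0.108]]

```text
t: 34.85
tool_pos: [0.3816, 0.2248, 0.1964]
tool_rot: [0.542, -0.453, 0.543, 0.454]
ft_force: [-0.0, -0.3, 0.4]
width: 0.603
```

Run:
```python
from h import *
s,r=tr(); print(s["t"],s["q"].round(3),s["tool_pos"].round(4),s["width"]); print(r.as_matrix().round(3))
f=grab_frame("wrist"); save("w26.png",f,(200,140,440,320),3.3)
print(proj(f,[.3826,.2252,.063]),proj(f,[.4564,.2118,.064]))
f=grab_frame("top"); save("t26.png",f,(180,140,480,270),2.6)
```

```text
34.85 [ 0.45   0.108  1.864 -0.     1.17  -0.943] [0.3816 0.2248 0.1964] 0.6025478175338468
[[-0.001 -0.984  0.178]
 [-0.001  0.178  0.984]
 [-1.     0.001 -0.001]]
[319.21060808 191.16043574] [319.17162012 267.98281433]
```

View pics/w26.png

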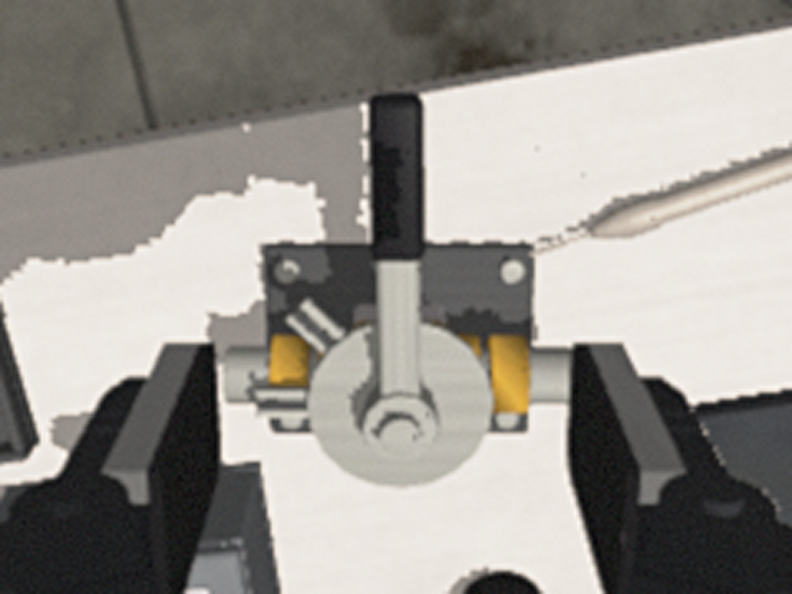

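View pics/t26.png

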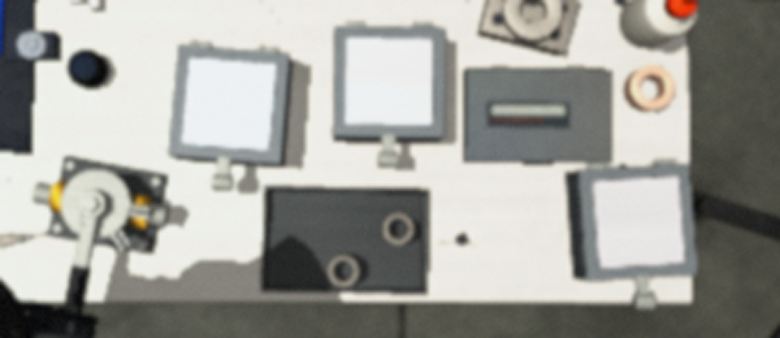

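Request:
play_rows:
  commands:
    - [[100,0.03,0,0,0],[100,0.06,0,0,0],[100,0.095,0,0,0],[100,0.125,0,0,0],[100,0.142,0,0,0],[100,0.147,0,0,0],[255,0.147,0,0,0],[255,0.147,0,0,0],[255,0.147,0,0,0],[255,0.147,0,0,0]]

```text
t: 35.78
tool_pos: [0.3825, 0.2254, 0.0517]
tool_rot: [0.544, -0.453, 0.542, 0.453]
ft_force: [0.7, 1.7, 3.3]
width: 0.159
```

Request:
play_rows:
  commands:
    - [[255,0,0,0,0],[255,0,0,0,0]]

```text
t: 35.95
tool_pos: [0.3825, 0.2255, 0.0516]
tool_rot: [0.544, -0.453, 0.542, 0.453]
ft_force: [0.9, 1.0, 8.1]
width: 0.161
```

Run:
```python
from h import *
s,r=tr(); print(s["t"],s["tool_pos"].round(4),s["width"],s["ft_force"])
p=np.array(s["tool_pos"]); ax=np.array([.4564,.2118]); v=p[:2]-ax; print(np.linalg.norm(v),np.degrees(np.arctan2(v[1],v[0])))
# arc rows in the tool frame, lever +a (ccw)
for a in np.linspace(0,.785,11)[1:]:
    c,s_=np.cos(a),np.sin(a); n=ax+np.array([[c,-s_],[s_,c]])@v
    d=r.inv().apply([*(n-p[:2]),0]); print("[255, 0, %.4f, %.4f, %.4f],"%(d[1],d[2],-a),end=" ")
f=grab_frame("wrist"); save("w27.png",f,(160,100,480,400),2)
```

```text
35.95 [0.3825 0.2255 0.0516] 0.16143651618149613 [0.92916412 0.95827289 8.06550802]
0.0751676284663701 169.52284165881701
[255, 0, -0.0002, -0.0059, -0.0785], [255, 0, -0.0009, -0.0118, -0.1570], [255, 0, -0.0020, -0.0175, -0.2355], [255, 0, -0.0036, -0.0232, -0.3140], [255, 0, -0.0056, -0.0288, -0.3925], [255, 0, -0.0081, -0.0341, -0.4710], [255, 0, -0.0109, -0.0393, -0.5495], [255, 0, -0.0142, -0.0442, -0.6280], [255, 0, -0.0178, -0.0489, -0.7065], [255, 0, -0.0218, -0.0532, -0.7850],
```

View pics/w27.png

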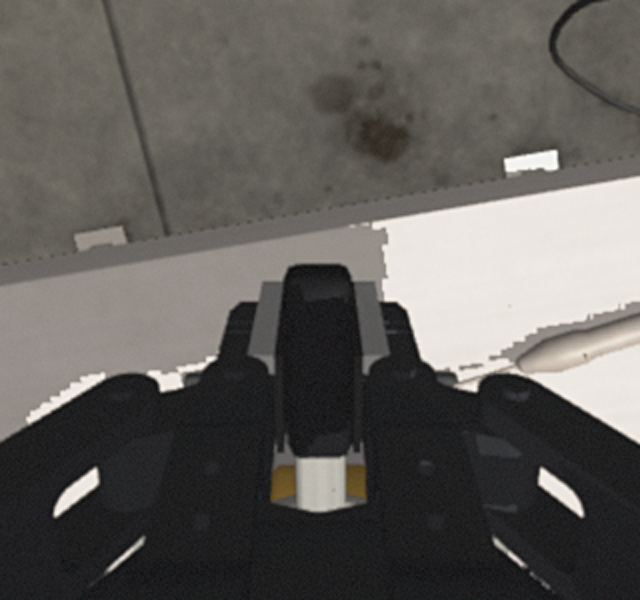

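The grip is held between the pads. I'll turn it 45° counter-clockwise.

Request:
play_rows:
  commands:
    - [[255,0,-0.0002,-0.006,-0.0785],[255,0,-0.001,-0.012,-0.157],[255,0,-0.002,-0.0175,-0.2355],[255,0,-0.0035,-0.023,-0.314],[255,0,-0.0055,-0.029,-0.3925],[255,0,-0.008,-0.034,-0.471],[255,0,-0.011,-0.039,-0.5495],[255,0,-0.014,-0.044,-0.628],[255,0,-0.018,-0.049,-0.7065],[255,0,-0.022,-0.053,-0.785]]

```text
t: 36.83
tool_pos: [0.3952, 0.1691, 0.0516]
tool_rot: [-0.328, 0.628, -0.326, -0.626]
ft_force: [3.3, 1.6, 5.9]
width: 0.156
```

Request:
play_rows:
  commands:
    - [[255,0,0,0,0],[255,0,0,0,0]]

```text
t: 37.0
tool_pos: [0.3952, 0.1691, 0.0516]
tool_rot: [-0.329, 0.627, -0.327, -0.625]
ft_force: [4.3, 0.9, 7.6]
width: 0.162
```

Run:
```python
from h import *
s,r=tr(); print(s["t"],s["tool_pos"].round(4),s["width"],s["ft_force"]); print(r.as_matrix().round(3))
p=np.array(s["tool_pos"]); ax=np.array([.4564,.2118]); v=p[:2]-ax; print(np.linalg.norm(v),np.degrees(np.arctan2(v[1],v[0])))
```

```text
37.0 [0.3952 0.1691 0.0516] 0.16151870780561134 [4.25667935 0.87240936 7.6222434 ]
[[ 0.004 -0.822 -0.569]
 [ 0.001 -0.569  0.822]
 [-1.    -0.004 -0.001]]
0.07461942534739788 -145.0868444229396
```

Request:
play_rows:
  commands:
    - [[170,0,0,0,0],[150,0,0,0,0],[130,0,0,0,0],[130,0,0,0,0],[130,-0.02,0,0,0],[130,-0.05,0,0,0],[130,-0.09,0,0,0],[130,-0.13,0,0,0],[130,-0.15,0,0,0],[130,-0.15,0,0,0]]

```text
t: 37.83
tool_pos: [0.3951, 0.1694, 0.2046]
tool_rot: [-0.33, 0.628, -0.326, -0.625]
ft_force: [1.6, -0.2, 0.4]
width: 0.491
```

Run:
```python
from h import *
s,r=tr(); print(s["t"],s["tool_pos"].round(4),s["width"],s["ft_force"])
f=grab_frame("wrist"); save("w28.png",f,(160,140,480,320),2.5)
f=grab_frame("top"); save("t28.png",f,(180,140,480,270),2.6)
```

```text
37.8333 [0.3951 0.1694 0.2046] 0.4911680246761495 [ 1.59894017 -0.21318925  0.35200582]
```

View pics/w28.png

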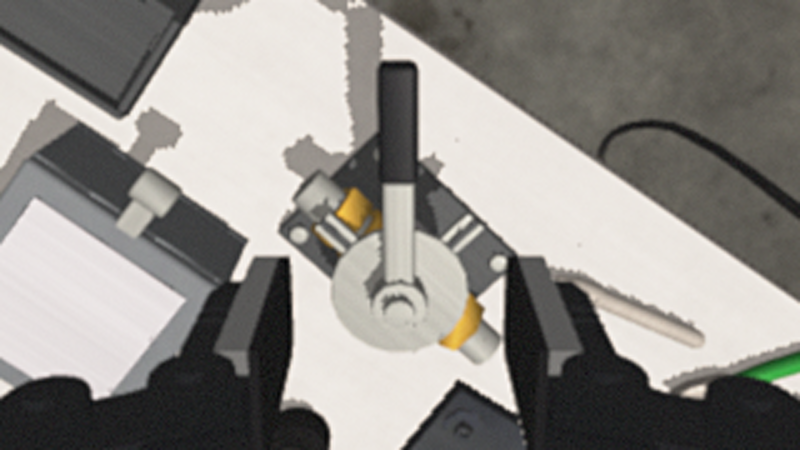

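View pics/t28.png

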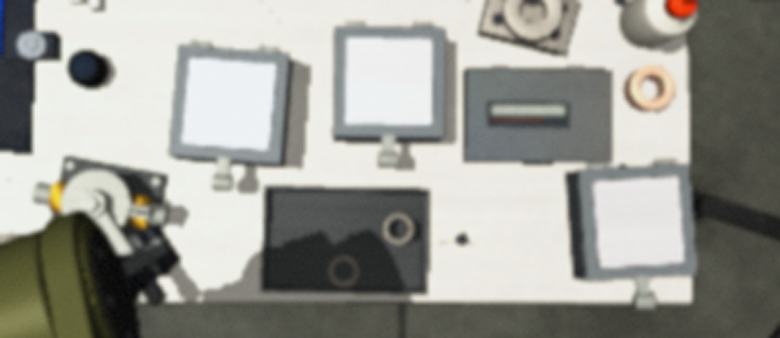

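The lever covers the middle mark and lies midway between the shut mark at (463,232) and the open mark at (340,230). I'll do one last check of all the lids, the tray and the sleeves from the top camera.

Run:
```python
from h import *
f=grab_frame("top"); w=cloud(f)
for n,c,a in [("A",(.538,.1068),-.07),("B",(.558,-.0225),.01),("C",(.4437,-.2277),.08)]:
    z=[]
    for d in (-.038,-.02,0,.02,.038):
        u,v=proj(f,[c[0]+np.cos(a)*d,c[1]+np.sin(a)*d,.053]).round().astype(int); z.append(np.nanmedian(w[v-1:v+2,u-6:u+7,2]))
    print(n,np.round(z,4),"slope rad",np.polyfit((-.038,-.02,0,.02,.038),z,1)[0].round(3))
g=lambda u,v:(180+(u+.5)/2.6-.5,140+(v+.5)/2.6-.5)
print([pz(f,*g(*p),.014)[:2].round(3) for p in [(265,188),(428,190),(426,291),(263,290)]],[pz(f,*g(*p),.034)[:2].round(3) for p in [(398,229),(343,271)]])
s=read_state(); print(s["t"],s["ft_force"].round(1),abs(s["dq"]).max())
finish_job()
```

```text
A [0.0549 0.0556 0.055  0.0555 0.0538] slope rad -0.012
B [0.054  0.055  0.0548 0.0545 0.0545] slope rad 0.002
C [0.0539 0.0545 0.0551 0.0546 0.0533] slope rad -0.006
[array([0.47, 0.08]), array([ 0.47 , -0.058]), array([ 0.384, -0.057]), array([0.384, 0.081])] [array([ 0.436, -0.032]), array([0.402, 0.013])]
37.9833 [-1.  -0.6 -0.5] 0.019939609579775655
the job is handed in; nothing more can be done
```

I handed the job in at about 38 s with both sleeves in the tray, all three boxes shut and the gas valve at half open. `finish_job()` gives no verdict, so this rests on my own checks.

- **Boxes:** I opened them one at a time by the lug and shut each fully before the next. Two held a plain sleeve in the front pocket and a collet in the back. The third held only a small collet with an empty front pocket, so the third sleeve is absent. No collet was touched.
- **Sleeves:** Both stand in the tray, about 9 mm and 25 mm from its centre line along x and well inside its walls. The tray did not move during the run.
- **Lids:** The last top-camera check shows all three level, with a slope of 0.012 rad at most against the 0.06 rad limit.
- **Valve:** I turned the lever about 45.4°. In the last picture it covers the middle mark, midway between the shut and open marks. The gripper was clear and touching nothing at hand-in.

Two checks were less clean:
- **Box with the single collet:** its final press met almost no resistance (3 N, against 17 N and 41 N at the other two). I relied on its level reading to call it shut.
- **Its collet:** its slits were never in view. I identified it by its small bore and 22 mm diameter.

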